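# Roll a throttle spindle in a vee until its flat is up, then load it for flap screwing

### The arm

A 6-joint arm with a two-finger parallel gripper is mounted at the origin on a cart in front of the work surface, level with it; the furniture and walls round the work are solid. World frame = base frame: x ahead of the robot, y to its left, z up, the work surface at z = 0. Lengths are in m, angles in rad, forces in N, time in s.
With the tool pointing down it reaches from about 0.35 to 0.925 m from the base axis. Payload 6.4 kg.
Tool frame: the origin (TCP) lies at the very end of the fingers, on their centre line; the grasp point (between the pads) lies 19 mm behind it; z points along the fingers, y is the line along which they close (so a half turn about z gives the same grasp; the last joint's range is limited). The gripper opens to 85 mm and grips with 20 to 120 N. Pads are 22 mm wide; open, the fingers measure 114 mm over their backs; the gripper's body (76 mm by 85 mm) begins 54 mm behind the grasp point. The pads swing forward as they close: fully open they stand 13 mm farther back than shut.
Start: joints at [-1.451, 0.245, 1.558, -0, 1.339, -0.174], TCP at [0.188, -0.622, 0.231] pointing down, gripper open.
Joint ranges: [-3.13, 3.13], [-1.02, 2.26], [0.13, 2.54], [-0.95, 4.09], [0.21, 2.88], [-2.74, 2.74]. Speed limits (rad/s): [2.57, 2.57, 3.14, 3.14, 3.14, 3.14].

### API

Orientations are given as a unit quaternion [w, x, y, z].
In Python, from plant import bot gives the robot as it stands.
- The arm moves only by the tool move_arm, never from a script. Its arguments are lists of equal length, an entry for each row: "hand": the opening, from 0 (shut) to 1 (fully open); "translation": the shift along the tool's x, y, z in cm, a list of three; "rotation": the turn, a rotation vector about the tool's x, y, z in rad, a list of three. In form: {"hand": [hand, ...], "translation": [[dx, dy, dz], ...], "rotation": [[rx, ry, rz], ...]}. A call has 1 to 8 rows; each row shifts and turns the commanded pose from where the row before left it, along the tool's axes as they then stand; what a row does not reach is not made up. A row lasts 1/10 s, in which the tool goes at most 50 mm and 8.59 degrees, less where a joint would pass 70% of its speed; a pose out of reach is approached as far as the arm can. A call is refused whole if a number of a shift passes 5 or a number of a turn 0.15, either way. A call with a gripper value outside its range is refused whole. The fingers move at their own pace and stop on an object; "newtons" is the grip in N (left out, the last holds). Time passes only in rows, so rows that do not move let the fingers close. It gives the time, the measured TCP pose, the force, the opening and the grip force at its end, in the units of the state.
- bot.get_state(): the state, without advancing time (a new reading comes with each control period).
- bot.camera(name): name is "side" or "top" or "wrist"; returns a dict with "frame" (400x640x3 uint8, blue, green, red), "z_map" (400x640 float32, m along the optical axis (not along the pixel's ray), 0 where there is no reading), "mtx" (3x3 intrinsics, pixels), "origin" and "orientation" of the camera in the world; the wrist camera has in their place "mount" (4x4, takes a point from camera to tool coordinates, whose origin is the TCP and whose axes are the flange's). Camera axes: x right, y down, z forward; pixel columns grow to the right and rows downward; lengths in m; the calibration is good to about 2 mm. A picture is of the moment at which its call begins: read the wrist's pose just before it.
- bot.finish_job(): hands the job in; it is judged then, once.
The state is a dict: "clock": time; "joints": joint angles; "qd": joint speeds; "joint_torque": joint torques, N m; "tcp_pos": TCP position; "eef_rot": TCP orientation; "force": force on the tool from outside, world axes, zero at the start; "wrist_torque": the same for the moment, N m; "width": finger opening in m; "grasp_force": force on a finger pad.
Only numpy, scipy, OpenCV 4.12 (cv2) and the standard library are available. Lean on these libraries where they do the work, as an engineer would, in place of code of your own. Each camera call takes 0.05 s, during which the arm holds its last target. There are 200 camera calls.

### The job

Lift the gold spindle out of the rack, lay it in the white vee rest and roll it there under the fingertips until you feel the milled flat of its middle come square on top, and leave it lying so for a moment. Then take it again and lay it fully home in the blue nest, flat still up, tang in its slot and bearing in its pocket, ready for the flap to be screwed on. Do not let it fall, and leave the dark spindles and the other things on the bench as they are.

Things in the scene. Friction and masses are not known exactly. Their poses are not given: they have to be found in the camera images.
- spindle: Gold throttle spindle, 0.16 kg, 150 mm long. Origin on its axis, mid-body. x along the axis to the bearing, z out of the flat. Body 26 mm round, x -40 to 40; middle (x -22 to 22) has one flat, 9.5 mm from the axis (3.5 mm deep, 18 mm wide). Thin neck 14 mm round, x -68 to -40, then the tang to -84: two flats, 10 mm across, square to the big flat (so the tang stands 14 mm high when the flat is up).
- neck (a point): Middle of the gold spindle's thin round neck, 56 mm from the spindle's origin; in the rack the neck is the part with most room for fingers: between the bodies there are only 16 mm
- bearing_mid (a point): Middle of the gold spindle's steel ball bearing, 32 mm in diameter, 12 mm wide, x 46 to 58 mm of the spindle. The spindle turns freely in it; the axle stub, 14 mm, ends at x 66 mm.
- flat (a point): Centre of the spindle's big flat, 9.5 mm off the axis
- rack: Fixed black rack, foot 90 x 170 x 8 mm; origin under its centre. Its two grooved rails are 29 mm high, at x 26 to 37 mm either side. Three spindles lie in it along its x axis, 42 mm apart (y -42, 0, 42 mm), axes 34 mm up, necks towards +x, bearings towards -x. The gold one may lie in any groove; its flat starts somewhere between straight down and about 90 degrees to either side.
- vee_rest: Fixed rest, base 104 x 84 x 12 mm, origin under its centre, with two slippery (acetal, friction 0.12) white 90 degree vees along x, at x 26 to 37 mm either side, top 40 mm up; between them a 52 mm gap. The spindle's round body ends lie in the vees, axis 42 mm up: its top is 55 mm up where it is round, 51.5 mm at the flat when that is up. It may lie either way round, and stays as it is turned.
- vee_seat (a point): Where the spindle's origin lies in the vee rest, 42 mm above the bench; 5 mm off along the groove does no harm, but more than 8 mm brings the bearing against a vee
- nest: Fixed nest: blue base 176 x 84 x 14 mm, origin under the spindle's middle. Steel 90 degree vee saddles at x 26 to 37 mm either side, top 41 mm up. Bracket for the tang, x -87 to -72 mm, 48 mm up: slot 11.6 mm wide, flared to 21.6 at the top 5 mm. Bearing pocket x 44.3 to 59.7 mm between thin cheeks (42 mm up) and a fork (44 mm up), tops bevelled. 52 mm gap for fingers at the middle. Open above.
- nest_seat (a point): Where the spindle's origin lies when it is home in the nest, 40 mm above the bench, spindle x along nest x, flat up. Wrongly turned, the tang rides on its bracket and the spindle stands proud at that end. Play along the axis: 1.7 mm either way.
- nest_bearing (a point): Middle of the bearing's place in the nest, 52 mm along nest x from nest_seat
- dark_spindle_1: Dark spindle of the same size and shape, stays in the rack; origin and x axis as the gold one's
- dark_spindle_2: The other dark spindle, likewise
- tape_roll: Yellow tape roll lying flat, 92 x 19 mm, leave alone
- screw_cup: Steel cup with screws, 63 mm wide, 35 mm high, leave alone
- marker: Red and white marker lying, 128 mm long, leave alone
- threadlocker: Small red bottle standing, 112 mm high, leave alone
- gear_cover_a: Black gear cover lying nearest the rack, 116 x 73 x 43 mm, leave alone

How it is judged:
By the outcome, as a careful person would: the job done as asked, in the order asked, and still so for the second after the job is handed in, with the robot touching nothing.
It also fails if it takes over 61 s, if anything falls off the work surface, if the arm or the gripper's body presses on something with over 40 N, if the wrist force passes 120 N, or if a joint passes its speed limit or range.

## Working session

There is one attempt and no reset: what is moved stays moved. The work goes in short steps, Python scripts to look and compute and a tool call to move; the robot and the scene stay as the last step left them, time stands still between calls to the robot, and variables do not carry over. Pictures are saved under pics/ and viewed, at most 10 in all, crops included, and the job is handed in when it is done.

Besides the shell and the picture viewer there is one more tool, called in YAML: its name, and indented under it one key for each argument. move_arm: Moves the arm, as the interface text tells. Its arguments: {"type":"object","properties":{"hand":{"type":"array","items":{"type":"number"}},"translation":{"type":"array","items":{"type":"array","items":{"type":"number"}}},"rotation":{"type":"array","items":{"type":"array","items":{"type":"number"}}},"newtons":{"type":"number"}},"required":["hand","translation","rotation"]}

```bash
mkdir -p pics; cat > h.py <<'E'
import numpy as np, cv2
from scipy.spatial.transform import Rotation as R
from plant import bot
def q2m(q): return R.from_quat([q[1],q[2],q[3],q[0]]).as_matrix()
def cam(name):
    s=bot.get_state(); c=bot.camera(name)
    if name=='wrist':
        M=np.array(c['mount']); Rt=q2m(s['eef_rot'])
        c['R']=Rt@M[:3,:3]; c['t']=Rt@M[:3,3]+np.array(s['tcp_pos'])
    else:
        o=np.array(c['orientation']); c['R']=q2m(o) if o.size==4 else o; c['t']=np.array(c['origin'])
    return c
def cloud(c):
    h,w=c['z_map'].shape; u,v=np.meshgrid(np.arange(w),np.arange(h))
    K=np.array(c['mtx']); z=c['z_map']
    P=np.stack([(u-K[0,2])/K[0,0]*z,(v-K[1,2])/K[1,1]*z,z],-1)
    W=P@c['R'].T+c['t']; W[z<=0]=np.nan
    return W
def ray(c,u,v,h):
    K=np.array(c['mtx']); d=c['R']@np.array([(u-K[0,2])/K[0,0],(v-K[1,2])/K[1,1],1]); return c['t']+d*(h-c['t'][2])/d[2]
E
python3 - <<'E'
from h import *
import pickle
d={}
for n in ('top','side'):
    c=cam(n); d[n]={k:c[k] for k in('frame','z_map','mtx','R','t')}; cv2.imwrite(f'pics/{n}0.png',c['frame']); print(n,c['t'],c['R'].round(3).tolist(),np.array(c['mtx']).tolist())
pickle.dump(d,open('d.pkl','wb'))
s=bot.get_state(); print(s)
E
```

```text
top [ 0.42124751 -0.25152863  1.0492618 ] [[-0.021, -0.99, 0.14], [-1.0, 0.02, -0.006], [0.004, -0.14, -0.99]] [[401.0513764192425, 0.0, 320.84270981858515], [0.0, 401.0513764192425, 190.60185200384623], [0.0, 0.0, 1.0]]
side [0.44443001 0.55061305 0.83018911] [[-0.985, -0.123, 0.119], [-0.171, 0.68, -0.713], [0.007, -0.723, -0.691]] [[476.2045818741043, 0.0, 323.3035737162331], [0.0, 476.2045818741043, 203.3046691312912], [0.0, 0.0, 1.0]]
{'clock': 0.1, 'joints': array([-1.45110440e+00,  2.45743273e-01,  1.55889102e+00, -2.85245800e-05,
        1.33869094e+00, -1.74096154e-01]), 'qd': array([ 0.0010036 , -0.00169298, -0.00446844,  0.00068864,  0.00050951,
        0.0004455 ]), 'joint_torque': array([-9.83260215e-04, -4.30669713e+01, -3.27129042e+01, -2.28019267e-04,
        2.78956526e-03, -1.09023821e-05]), 'tcp_pos': array([ 0.18816778, -0.62164687,  0.23029171]), 'eef_rot': array([-8.66350329e-04,  9.89229603e-01,  1.46369538e-01,  9.69024846e-06]), 'force': array([-0.3468964 ,  0.91884742, -0.06508454]), 'wrist_torque': array([-0.04880623,  0.03037154,  0.00024576]), 'grasp_force': 0.0, 'width': 0.08544215132566062}
```

View pics/top0.png

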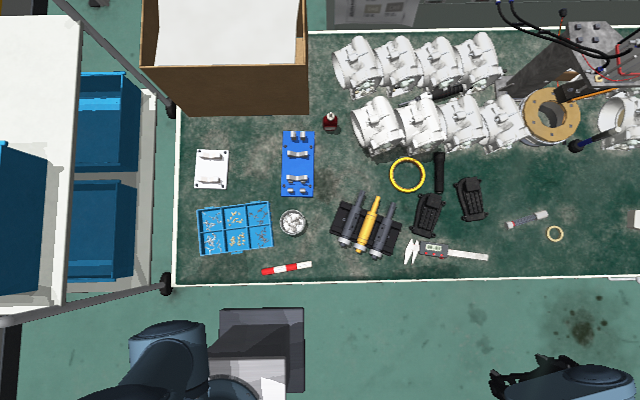

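View pics/side0.png

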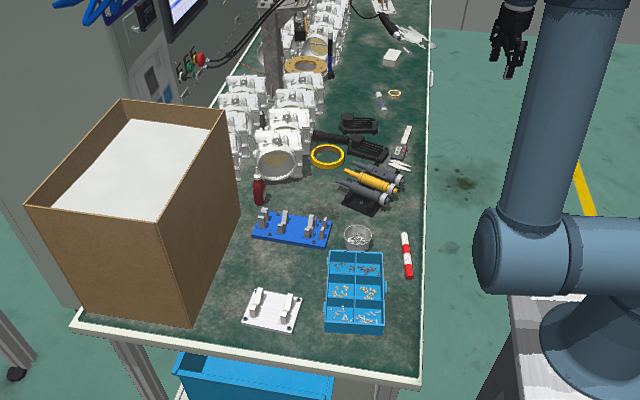

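The top view shows the gold spindle in the rack's middle groove (~370,225) with its neck up-image (+x). The white vee rest is at ~(211,169) and the blue nest at ~(297,163). The side view agrees: nest ~(290,230), vee rest ~(272,310), rack ~(370,185).

```bash
python3 - <<'E'
from h import *
import pickle
d=pickle.load(open('d.pkl','rb')); c=d['top']; f=c['frame']; W=cloud(c)
hsv=cv2.cvtColor(f,cv2.COLOR_BGR2HSV)
def rep(n,m,box,h=None,zr=None):
    k=np.zeros(m.shape,bool); u0,v0,u1,v1=box; k[v0:v1,u0:u1]=True; k&=m>0
    if zr: k&=(W[...,2]>zr[0])&(W[...,2]<zr[1])
    v,u=np.where(k); P=W[v,u]
    r=cv2.minAreaRect((P[:,:2]*1000).astype(np.float32))
    print(n,len(u),'z',np.nanpercentile(P[:,2],[5,50,95]).round(3),'rect',np.round(r[0],1),np.round(r[1],1),round(r[2],1)); return P
gold=cv2.inRange(hsv,(18,120,100),(32,255,255))
P=rep('gold',gold,(340,190,400,262))
m=P[:,:2].mean(0); e=np.linalg.svd(P[:,:2]-m)[2][0]; print(m,e)
blue=cv2.inRange(hsv,(95,120,60),(125,255,255))
rep('nestbase',blue,(275,120,320,205),zr=(0.005,0.02))
white=cv2.inRange(hsv,(0,0,130),(180,60,255))
rep('veebase',white,(185,140,235,195),zr=(0.004,0.02))
rep('veetops',white,(185,140,235,195),zr=(0.025,0.05))
allm=np.ones(gold.shape)
for n,b,zr in (('nesthigh',(275,120,320,205),(0.028,0.06)),('rack',(325,190,405,262),(0.002,0.012))):
    Pn=rep(n,allm,b,zr=zr)
    if n=='nesthigh': Q=Pn
x=(Q[:,0]*1000//6)*6
for k in np.unique(x): q=Q[x==k]; print(k,len(q),'y',(q[:,1].min()*1000).round(),(q[:,1].max()*1000).round(),'z',(q[:,2].max()*1000).round(1))
cr=cv2.resize(f[125:205,190:330],None,fx=5,fy=5,interpolation=cv2.INTER_CUBIC); cv2.imwrite('pics/crop1.png',cr)
E
```

```text
gold 451 z [0.031 0.045 0.049] rect [ 496.9 -390.1] [ 43.9 196.6] 56.0Traceback (most recent call last):
  File "<stdin>", line 13, in <module>
    u, s, vh = gufunc(a, signature=signature)
               ~~~~~~^^^^^^^^^^^^^^^^^^^^^^^^
    raise LinAlgError("SVD did not converge")
numpy.linalg.LinAlgError: SVD did not converge
```

```bash
cat > m.py <<'E'
from h import *
import pickle
d=pickle.load(open('d.pkl','rb')); c=d['top']; f=c['frame']; W=cloud(c)
hsv=cv2.cvtColor(f,cv2.COLOR_BGR2HSV)
def rep(n,m,box,zr=(0,0.2)):
    k=np.zeros(m.shape,bool); u0,v0,u1,v1=box; k[v0:v1,u0:u1]=True; k&=m>0
    k&=(W[...,2]>zr[0])&(W[...,2]<zr[1])
    v,u=np.where(k); P=W[v,u]
    r=cv2.minAreaRect((P[:,:2]*1000).astype(np.float32))
    print(n,len(u),'z',np.nanpercentile(P[:,2],[5,50,95]).round(3),'rect',np.round(r[0],1),np.round(r[1],1),round(r[2],1)); return P
gold=cv2.inRange(hsv,(18,120,100),(32,255,255))
P=rep('gold',gold,(340,190,390,262),(0.02,0.06))
m=P[:,:2].mean(0); e=np.linalg.svd(P[:,:2]-m)[2][0]; print(m,e)
blue=cv2.inRange(hsv,(95,120,60),(125,255,255))
rep('nestbase',blue,(275,120,320,205),zr=(0.005,0.022))
white=cv2.inRange(hsv,(0,0,130),(180,60,255))
rep('veebase',white,(185,140,235,195),zr=(0.004,0.02))
Qv=rep('veetops',white,(185,140,235,195),zr=(0.025,0.05))
allm=np.ones(gold.shape)
Q=rep('nesthigh',allm,(275,120,320,205),(0.028,0.06))
rep('rack',allm,(325,190,405,262),(0.004,0.013))
for Q in (Q,Qv):
  x=(Q[:,0]*1000//6)*6
  for k in np.unique(x): q=Q[x==k]; print(k,len(q),'y',(q[:,1].min()*1000).round(),(q[:,1].max()*1000).round(),'z',(q[:,2].max()*1000).round(1))
cr=cv2.resize(f[125:205,190:330],None,fx=5,fy=5,interpolation=cv2.INTER_CUBIC); cv2.imwrite('pics/crop1.png',cr)
E
python3 m.py
```

```text
gold 429 z [0.038 0.045 0.049] rect [ 477.7 -374.9] [ 26.3 149.7] 67.6
[ 0.4767342  -0.37331773] [-0.92325995  0.38417583]
nestbase 1659 z [0.012 0.015 0.018] rect [ 642.1 -197.1] [ 84.2 175.9] 88.8
veebase 1004 z [0.009 0.013 0.016] rect [646.5  26.2] [ 90.8 132. ] 87.1
veetops 208 z [0.027 0.038 0.043] rect [632.7  30.1] [55.5 74.2] 86.9
nesthigh 301 z [0.03  0.041 0.05 ] rect [ 641.7 -197.2] [ 51.7 156.2] 87.3
rack 1733 z [0.004 0.007 0.011] rect [ 476.5 -371.2] [208.3 184.3] 88.8
558.0 6 y -216.0 -205.0 z 47.9
564.0 28 y -216.0 -172.0 z 47.3
570.0 10 y -215.0 -175.0 z 43.6
582.0 2 y -213.0 -210.0 z 37.0
588.0 15 y -216.0 -174.0 z 46.4
594.0 39 y -221.0 -169.0 z 46.3
600.0 37 y -221.0 -170.0 z 43.8
606.0 7 y -211.0 -170.0 z 40.1
654.0 11 y -222.0 -175.0 z 41.6
660.0 47 y -222.0 -172.0 z 44.5
666.0 20 y -222.0 -173.0 z 41.7
702.0 31 y -218.0 -182.0 z 53.8
708.0 25 y -218.0 -182.0 z 52.1
714.0 22 y -218.0 -184.0 z 52.5
720.0 1 y -192.0 -192.0 z 46.0
594.0 46 y 5.0 59.0 z 43.6
600.0 53 y 5.0 60.0 z 46.8
606.0 10 y 26.0 57.0 z 42.4
654.0 14 y 1.0 35.0 z 44.3
660.0 51 y 2.0 56.0 z 43.2
666.0 34 y 1.0 56.0 z 43.8
```

View pics/crop1.png

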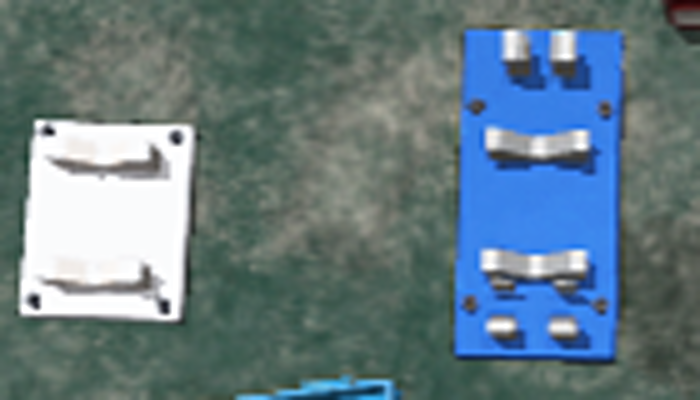

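The crop shows the nest's tang bracket at its top end (+x, ~(540,48)) and the bearing fork at the bottom (~(530,325)). Nest x therefore points to world -x, the same sense as the spindle in the rack. The vees of the rest are at crop rows ~155 and ~275.

```bash
cat >> h.py <<'E'
def plan(pos,yaw=None,n=None,tilt=0,zrot=None):
    """rows (cm, rad) from the measured pose to pos, tool x at world yaw (deg), pointing down"""
    s=bot.get_state(); R0=q2m(s['eef_rot']); p0=np.array(s['tcp_pos']); pos=np.array(pos)
    R1=R0
    if yaw is not None:
        a=np.radians(yaw); R1=np.column_stack([[np.cos(a),np.sin(a),0],[np.sin(a),-np.cos(a),0],[0,0,-1]])
    rv=R.from_matrix(R0.T@R1).as_rotvec()
    if n is None: n=int(max(np.ceil(np.abs(pos-p0).max()/0.045),np.ceil(np.linalg.norm(rv)/0.14),1))
    T=[]; Rc=R0
    for i in range(n):
        T.append((Rc.T@(pos-p0)/n*100).round(2).tolist()); Rc=Rc@R.from_rotvec(rv/n).as_matrix()
    print('t',round(float(s['clock']),2),'tcp',p0.round(4),'yaw',np.degrees(np.arctan2(R0[1,0],R0[0,0])).round(2),'n',n); print('T',T); print('rot',(rv/n).round(3).tolist())
E
python3 - <<'E'
from h import *
import pickle
d=pickle.load(open('d.pkl','rb'))['top']
for n,u,v,h in (('vee base top',211,149,.012),('bot',211,189,.012),('vee1',211,156,.04),('vee2',211,180,.04),('nest top',298,131,.014),('bot',297,196,.014),('bracket',298,131,.048),('sad1',298,152,.041),('sad2',298,176.5,.041)): print(n,ray(d,u,v,h).round(4))
plan([.52,-.3925,.2],-22.6,10)
E
```

```text
vee base top [0.6854 0.0302 0.012 ]
bot [0.5783 0.0284 0.012 ]
vee1 [0.6598 0.0223 0.04  ]
vee2 [0.5973 0.0212 0.04  ]
nest top [ 0.7294 -0.2008  0.014 ]
bot [ 0.555 -0.196  0.014]
bracket [ 0.7193 -0.2025  0.048 ]
sad1 [ 0.6656 -0.2014  0.041 ]
sad2 [ 0.6016 -0.2006  0.041 ]
t 0.1 tcp [ 0.1882 -0.6216  0.2303] yaw 16.83 n 10
T [[3.84, -1.23, 0.31], [3.75, -1.49, 0.31], [3.63, -1.75, 0.31], [3.51, -1.99, 0.31], [3.36, -2.23, 0.31], [3.2, -2.46, 0.31], [3.02, -2.67, 0.3], [2.83, -2.87, 0.3], [2.63, -3.06, 0.3], [2.41, -3.23, 0.3]]
rot [-0.0, 0.0, 0.069]
```

move_arm:
  hand: [0.6, 0.6, 0.6, 0.6, 0.6, 0.6, 0.6, 0.6]
  translation:
    - [3.84, -1.23, 0.31]
    - [3.75, -1.49, 0.31]
    - [3.63, -1.75, 0.31]
    - [3.51, -1.99, 0.31]
    - [3.36, -2.23, 0.31]
    - [3.2, -2.46, 0.31]
    - [3.02, -2.67, 0.3]
    - [2.83, -2.87, 0.3]
  rotation:
    - [0, 0, 0.069]
    - [0, 0, 0.069]
    - [0, 0, 0.069]
    - [0, 0, 0.069]
    - [0, 0, 0.069]
    - [0, 0, 0.069]
    - [0, 0, 0.069]
    - [0, 0, 0.069]
  newtons: 40

```text
clock: 0.9
tcp_pos: [0.4549, -0.4376, 0.2061]
eef_rot: [-0.0, 0.991, -0.13, -0.0]
force: [0.1, -0.6, -0.5]
width: 0.0511
grasp_force: 0.0
```

move_arm:
  hand: [0.4, 0.4, 0.4, 0.4]
  translation:
    - [2.63, -3.06, 0.3]
    - [2.41, -3.23, 0.3]
    - [0, 0, 0]
    - [0, 0, 0]
  rotation:
    - [0, 0, 0.069]
    - [0, 0, 0.069]
    - [0, 0, 0]
    - [0, 0, 0]

```text
clock: 1.3
tcp_pos: [0.5205, -0.3925, 0.2]
eef_rot: [-0.0, 0.981, -0.196, -0.001]
force: [0.9, -0.7, -0.4]
width: 0.0343
grasp_force: 0.0
```

```bash
python3 - <<'E'
from h import *
import pickle
s=bot.get_state(); c=cam('wrist'); pickle.dump({k:c[k] for k in('frame','z_map','mtx','R','t')},open('w1.pkl','wb'))
cv2.imwrite('pics/w1.png',c['frame']); print(s['clock'],s['tcp_pos'],s['width'],c['t'],c['R'].round(3).tolist(),np.array(c['mtx'])[0])
W=cloud(c); hsv=cv2.cvtColor(c['frame'],cv2.COLOR_BGR2HSV)
g=(cv2.inRange(hsv,(15,110,80),(34,255,255))>0)&(W[...,2]>.02)&(W[...,2]<.06)
_,l,st,_=cv2.connectedComponentsWithStats(g.astype(np.uint8)); k=1+st[1:,4].argmax(); P=W[l==k]; print(st[k])
r=cv2.minAreaRect((P[:,:2]*1000).astype(np.float32)); print(r)
e=np.array([.923,-.384]);m=P[:,:2].mean(0); e=np.linalg.svd(P[:,:2]-m,full_matrices=False)[2][0]; e*=np.sign(e[0]); print('axis',e,np.degrees(np.arctan2(e[1],e[0])))
t=(P[:,:2]-m)@e; w=(P[:,:2]-m)@[-e[1],e[0]]
for a in np.arange(-90,90,6):
    q=(t*1000>a)&(t*1000<=a+6)
    if q.sum()>20: print(a,q.sum(),'w',(np.percentile(w[q],[1,99])*1000).round(1),'z',(np.percentile(P[q,2],[50,98])*1000).round(1))
print(m)
E
```

```text
1.3 [ 0.52051709 -0.39249784  0.19995615] 0.03428787202632237 [ 0.58350687 -0.41912043  0.3432426 ] [[-0.385, -0.888, -0.25], [-0.923, 0.37, 0.105], [-0.001, 0.272, -0.962]] [283.04892478   0.         322.73972534]
[ 313  155   23  113 1968]
((485.7672119140625, -380.5335998535156), (26.718299865722656, 131.30953979492188), 66.98656463623047)
axis [ 0.92441444 -0.38138949] -22.419777595465685
-66 22 w [-10.1   9. ] z [43.4 45.9]
-60 53 w [-11.6  10.9] z [43.9 47.4]
-54 97 w [-12.2  12.7] z [46.1 48.3]
-48 84 w [-12.5  12.7] z [45.8 48.9]
-42 103 w [-14.   12.6] z [46.  48.3]
-36 104 w [-12.1  12.5] z [46.  48.3]
-30 108 w [-12.   12.5] z [45.8 48.7]
-24 106 w [-12.   12.4] z [46.2 49. ]
-18 107 w [-11.9  12.3] z [46.1 48.4]
-12 110 w [-11.9  12.2] z [45.9 48.9]
-6 109 w [-11.8  12.1] z [46.1 48.5]
0 111 w [-11.8  12. ] z [46.4 48.4]
6 115 w [-11.8  12. ] z [46.2 48.6]
12 85 w [-13.2  11.8] z [45.7 48.7]
18 122 w [-13.2  11.8] z [46.  48.5]
24 123 w [-11.5  11.8] z [41.3 47.5]
30 64 w [-6.1  6.2] z [40.6 42.1]
36 66 w [-6.   6.1] z [40.8 42.5]
42 63 w [-6.1  6.1] z [40.9 42.5]
48 65 w [-6.1  6. ] z [41.  42.7]
54 54 w [-5.   4.9] z [40.9 42.8]
60 59 w [-5.   4.8] z [41.4 43. ]
66 38 w [-5.   4.8] z [40.1 42.9]
[ 0.48315452 -0.37819358]
```

View pics/w1.png

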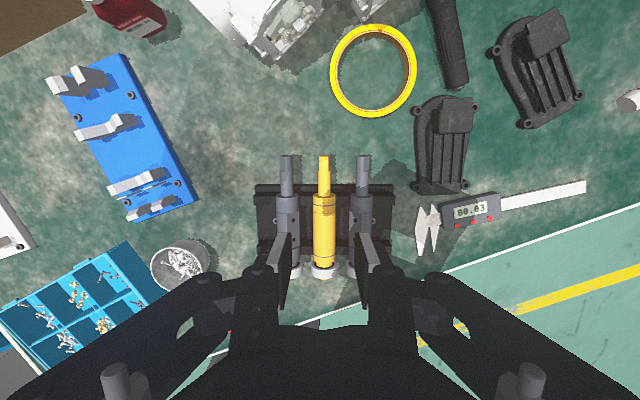

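The wrist view shows the gold spindle between the two dark ones at (323,215), neck at ~(323,180), pads 34 mm apart. The tang measures 10 mm across and upright, so the flat points nearly straight down. I'll descend onto the neck.

move_arm:
  hand: [0.28, 0.28, 0.28, 0.28, 0.28, 0.28, 0.28, 0.28]
  translation:
    - [0.2, 0.1, 4]
    - [0, 0, 4]
    - [0, 0, 4]
    - [0, 0, 2.5]
    - [0, 0, 1.5]
    - [0, 0, 1.2]
    - [0, 0, 1.1]
    - [0, 0, 0]
  rotation:
    - [0, 0, 0]
    - [0, 0, 0]
    - [0, 0, 0]
    - [0, 0, 0]
    - [0, 0, 0]
    - [0, 0, 0]
    - [0, 0, 0]
    - [0, 0, 0]

```text
clock: 2.15
tcp_pos: [0.5213, -0.395, 0.017]
eef_rot: [-0.0, 0.98, -0.197, -0.0]
force: [-1.2, -0.2, -0.2]
width: 0.0242
grasp_force: 0.0
```

move_arm:
  hand: [0, 0, 0, 0, 0]
  translation:
    - [0, 0, 0]
    - [0, 0, 0]
    - [0, 0, 0]
    - [0, 0, 0]
    - [0, 0, 0]
  rotation:
    - [0, 0, 0]
    - [0, 0, 0]
    - [0, 0, 0]
    - [0, 0, 0]
    - [0, 0, 0]
  newtons: 70

```text
clock: 2.65
tcp_pos: [0.5224, -0.3953, 0.0187]
eef_rot: [0.0, 0.98, -0.197, 0.001]
force: [0.4, 2.7, 3.0]
width: 0.012
grasp_force: 68.4
```

move_arm:
  hand: [0, 0, 0, 0, 0, 0, 0]
  translation:
    - [0, 0, -0.5]
    - [0, 0, -1]
    - [0, 0, -2.5]
    - [0, 0, -4]
    - [0, 0, -4]
    - [0, 0, -2]
    - [0, 0, 0]
  rotation:
    - [0, 0, 0]
    - [0, 0, 0]
    - [0, 0, 0]
    - [0, 0, 0]
    - [0, 0, 0]
    - [0, 0, 0]
    - [0, 0, 0]

```text
clock: 3.35
tcp_pos: [0.5234, -0.3971, 0.1629]
eef_rot: [0.003, 0.98, -0.197, 0.003]
force: [-1.0, -0.7, -1.8]
width: 0.0115
grasp_force: 68.2
```

```bash
python3 - <<'E'
from h import *
s=bot.get_state(); print(s['force'],s['width'],s['grasp_force'])
plan([.685,.025,.17],-1.5,13)
E
```

```text
[-1.02764135 -0.72387892 -1.79344704] 0.011500141781936046 68.23900938034058
t 3.35 tcp [ 0.5234 -0.3971  0.1629] yaw -22.7 n 13
T [[-0.11, -3.48, -0.07], [-0.01, -3.48, -0.07], [0.09, -3.48, -0.07], [0.19, -3.47, -0.07], [0.29, -3.46, -0.06], [0.39, -3.46, -0.06], [0.49, -3.44, -0.06], [0.58, -3.43, -0.06], [0.68, -3.41, -0.06], [0.78, -3.39, -0.06], [0.87, -3.37, -0.06], [0.97, -3.34, -0.06], [1.06, -3.31, -0.06]]
rot [0.0, -0.001, -0.028]
```

move_arm:
  hand: [0, 0, 0, 0, 0, 0, 0, 0]
  translation:
    - [-0.1, -2, -0.1]
    - [0, -3.5, -0.1]
    - [0.1, -3.5, -0.1]
    - [0.2, -3.5, -0.1]
    - [0.3, -3.5, -0.1]
    - [0.4, -3.5, -0.1]
    - [0.5, -3.4, -0.1]
    - [0.6, -3.4, -0.1]
  rotation:
    - [0, 0, -0.028]
    - [0, 0, -0.028]
    - [0, 0, -0.028]
    - [0, 0, -0.028]
    - [0, 0, -0.028]
    - [0, 0, -0.028]
    - [0, 0, -0.028]
    - [0, 0, -0.028]

```text
clock: 4.15
tcp_pos: [0.616, -0.1455, 0.163]
eef_rot: [-0.001, 0.996, -0.085, -0.002]
force: [-0.1, -0.4, -1.5]
width: 0.0118
grasp_force: 68.3
```

move_arm:
  hand: [0, 0, 0, 0, 0, 0, 0, 0]
  translation:
    - [0.7, -3.4, 0]
    - [0.8, -3.4, 0]
    - [0.9, -3.4, 0]
    - [1.0, -3.3, 0]
    - [1.0, -3.3, 0]
    - [0.5, -1.5, 0]
    - [0, 0, 0]
    - [0, 0, 0]
  rotation:
    - [0, 0, -0.028]
    - [0, 0, -0.028]
    - [0, 0, -0.028]
    - [0, 0, -0.028]
    - [0, 0, -0.028]
    - [0, 0, 0]
    - [0, 0, 0]
    - [0, 0, 0]

```text
clock: 4.95
tcp_pos: [0.6848, 0.0281, 0.1642]
eef_rot: [0.0, 1.0, -0.016, -0.001]
force: [-1.0, -0.5, -1.8]
width: 0.0113
grasp_force: 68.3
```

```bash
python3 - <<'E'
from h import *
import pickle
s=bot.get_state(); c=cam('wrist'); pickle.dump({k:c[k] for k in('frame','z_map','mtx','R','t')},open('w2.pkl','wb'))
cv2.imwrite('pics/w2.png',c['frame']); print(s['clock'],s['tcp_pos'],s['width'],c['t'])
E
```

```text
4.95 [0.68481335 0.02814273 0.1641907 ] 0.011329208874258884 [0.75322164 0.02577758 0.30739135]
```

View pics/w2.png

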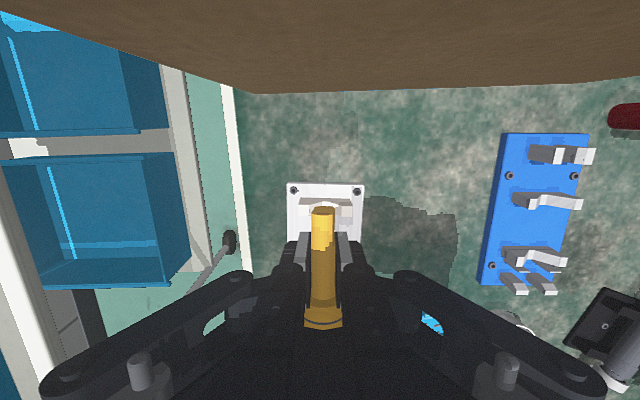

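The wrist view shows the vee rest's far part at (325,195), with base corners ~(287,184) and (365,184), under the held spindle. The nest is fully visible at (545,205).

```bash
python3 - <<'E'
from h import *
import pickle
c=pickle.load(open('w2.pkl','rb')); W=cloud(c); f=c['frame']; hsv=cv2.cvtColor(f,cv2.COLOR_BGR2HSV)
white=cv2.inRange(hsv,(0,0,150),(180,60,255))>0
k=np.zeros(white.shape,bool); k[175:250,275:375]=1
b=k&white&(W[...,2]>.006)&(W[...,2]<.018); P=W[b]; print('veebase z',np.median(P[:,2]),'y',np.percentile(P[:,1],[.5,99.5]),'xmax',np.percentile(P[:,0],99.5))
for r in range(184,215,5): 
    q=np.where(b[r])[0]; 
    if len(q): print(r,W[r,q[0]].round(4),W[r,q[-1]].round(4))
t=k&white&(W[...,2]>.028)&(W[...,2]<.046); P=W[t]; print('veetops',len(P),'x',np.percentile(P[:,0],[2,50,98]),'y',np.percentile(P[:,1],[1,99]),'z',np.percentile(P[:,2],[50,98]))
blue=cv2.inRange(hsv,(95,120,60),(125,255,255))>0
k[:]=0;k[125:300,470:610]=1
b=k&blue&(W[...,2]>.008)&(W[...,2]<.02); P=W[b]; r=cv2.minAreaRect((P[:,:2]*1000).astype(np.float32)); print('nestbase',r)
a=np.radians(r[2] if r[1][0]>r[1][1] else r[2]-90); e=np.array([np.cos(a),np.sin(a)]); e*=np.sign(e[0]); n=np.array([-e[1],e[0]]); print('e',e,np.degrees(np.arctan2(e[1],e[0])))
t=k&~blue&(W[...,2]>.028)&(W[...,2]<.056)
P=W[t]; x=(P[:,:2]-np.array(r[0])/1000)@e*1000; y=(P[:,:2]-np.array(r[0])/1000)@n*1000
for a in range(-96,96,3):
    q=(x>=a)&(x<a+3)
    if q.sum()>3: print(a,q.sum(),'y',y[q].min().round(1),y[q].max().round(1),'z',np.percentile(P[q,2]*1000,[50,98]).round(1))
plan([.684,.025,.09],-1.5,2)
E
```

```text
veebase z 0.012743292579847548 y [-0.01477072  0.0695144 ] xmax 0.6864795113419333
184 [0.6856 0.0674 0.0114] [ 0.6819 -0.0147  0.0072]
189 [0.6801 0.0677 0.0116] [ 0.6773 -0.0152  0.0112]
194 [0.6747 0.0669 0.0124] [ 0.6717 -0.0153  0.0112]
199 [0.6688 0.0675 0.0112] [ 0.6664 -0.014   0.0123]
204 [0.6633 0.0677 0.012 ] [ 0.6604 -0.0142  0.0112]
209 [0.6582 0.0679 0.0137] [ 0.6548 -0.0142  0.0115]
214 [0.6523 0.0683 0.0133] [ 0.6493 -0.013   0.0125]
veetops 470 x [0.65799011 0.6662062  0.67119921] y [0.00058443 0.05318459] z [0.03980742 0.04188658]
nestbase ((642.4697265625, -198.68653869628906), (86.00220489501953, 175.82582092285156), 87.8367919921875)
e [ 0.99928736 -0.03774613] -2.1632080078125
-81 44 y -22.7 22.4 z [43.4 44.9]
-78 111 y -22.7 23.0 z [43.6 45.8]
-75 174 y -22.3 23.1 z [42.2 45.4]
-72 216 y -22.7 23.1 z [35.9 41.7]
-54 180 y -22.7 22.3 z [36.9 42.8]
-48 85 y -25.8 26.3 z [37.8 42.5]
-45 135 y -26.9 26.8 z [37.4 42.6]
-42 117 y -26.1 26.6 z [37.1 42.8]
-39 218 y -26.9 27.0 z [35.2 42.5]
-36 50 y -24.4 25.7 z [34.2 42. ]
15 106 y -25.9 26.5 z [37.7 42.6]
18 150 y -26.2 26.7 z [37.5 42.6]
21 151 y -25.6 27.1 z [37.3 42.7]
24 219 y -27.0 26.3 z [35.5 42.4]
27 20 y -23.9 25.3 z [33.7 41. ]
60 69 y -18.7 18.8 z [46.2 49.5]
63 176 y -18.9 18.9 z [44.8 49.8]
66 182 y -18.5 18.9 z [44.8 49.7]
69 183 y -18.3 18.2 z [44.5 49.7]
72 186 y -18.9 18.8 z [45.  49.7]
75 165 y -18.8 19.1 z [42.6 49.6]
t 5.0 tcp [0.685  0.0275 0.1646] yaw -1.88 n 2
T [[-0.04, 0.12, 3.73], [-0.04, 0.12, 3.73]]
rot [0.0, 0.001, -0.003]
```

```bash
python3 - <<'E'
from h import *
for n in('top','side'):
    c=cam(n); W=cloud(c); hsv=cv2.cvtColor(c['frame'],cv2.COLOR_BGR2HSV)
    g=(cv2.inRange(hsv,(15,100,60),(34,255,255))>0)&(W[...,1]>-.02)&(W[...,1]<.08)&(W[...,0]>.5)&(W[...,0]<.8)&(W[...,2]>.1)
    P=W[g]; print(n,len(P))
    for a in np.arange(.55,.74,.015):
        q=P[(P[:,0]>=a)&(P[:,0]<a+.015)]
        if len(q)>5: print(a.round(3),len(q),'y',(np.percentile(q[:,1],[3,97])*1000).round(1),'z',(np.percentile(q[:,2],[10,50,95])*1000).round(1))
plan([.688,.0256,.10],-2.5,2)
E
```

```text
top 1326
0.55 12 y [26.6 38.4] z [182.4 185.3 187.5]
0.565 13 y [26.2 37.8] z [183.4 185.7 187.3]
0.58 67 y [19.9 41.9] z [185.  190.4 194.6]
0.595 79 y [19. 40.] z [185.3 191.5 194.9]
0.61 82 y [18.8 40.3] z [185.3 191.9 195.4]
0.625 75 y [18.8 40.3] z [185.7 191.8 195.5]
0.64 83 y [17.3 38.8] z [183.4 191.3 195. ]
0.655 62 y [17. 39.] z [186.2 192.6 195.7]
0.67 22 y [22.1 33.9] z [185.4 188.  201. ]
side 1366
0.55 15 y [29.7 38.9] z [179.6 183.3 187.9]
0.565 25 y [27.5 39.2] z [180.1 184.5 187.4]
0.58 85 y [25.8 43.9] z [178.7 188.9 193.3]
0.595 108 y [23.8 44.7] z [181.2 189.4 193.4]
0.61 121 y [24.2 43.6] z [182.  190.  193.9]
0.625 118 y [23.  43.1] z [181.2 190.5 194. ]
0.64 119 y [22.8 42.5] z [180.9 190.  193.6]
0.655 94 y [23.1 41.8] z [181.3 189.9 194.1]
0.67 25 y [24.6 35.1] z [182.3 186.1 189.4]
t 5.1 tcp [0.6853 0.027  0.1653] yaw -1.94 n 2
T [[0.14, 0.07, 3.26], [0.14, 0.07, 3.26]]
rot [0.0, 0.0, 0.005]
```

move_arm:
  hand: [0, 0, 0, 0, 0, 0, 0, 0]
  translation:
    - [0.1, 0.1, 3]
    - [0.2, 0.1, 3.5]
    - [0, 0, 3]
    - [0, 0, 1.5]
    - [0, 0, 0.8]
    - [0, 0, 0.8]
    - [0, 0, 0.5]
    - [0, 0, 0]
  rotation:
    - [0, 0, 0.005]
    - [0, 0, 0.005]
    - [0, 0, 0]
    - [0, 0, 0]
    - [0, 0, 0]
    - [0, 0, 0]
    - [0, 0, 0]
    - [0, 0, 0]

```text
clock: 5.9
tcp_pos: [0.689, 0.0261, 0.035]
eef_rot: [0.0, 1.0, -0.021, 0.0]
force: [-1.0, -0.2, -1.6]
width: 0.0116
grasp_force: 68.4
```

```bash
python3 - <<'E'
from h import *
s=bot.get_state(); print(s['force'],s['wrist_torque'])
plan([.688,.0256,.028],-2.5,1)
E
```

```text
[-1.0409406  -0.21736679 -1.58065565] [ 0.02893329 -0.03145396  0.01049224]
t 5.9 tcp [0.689  0.0261 0.035 ] yaw -2.42 n 1
T [[-0.1, 0.05, 0.7]]
rot [0.0, -0.001, 0.001]
```

move_arm:
  hand: [0, 0, 0, 0, 0]
  translation:
    - [-0.1, 0, 0.3]
    - [0, 0, 0.3]
    - [0, 0, 0.1]
    - [0, 0, 0.1]
    - [0, 0, 0]
  rotation:
    - [0, 0, 0]
    - [0, 0, 0]
    - [0, 0, 0]
    - [0, 0, 0]
    - [0, 0, 0]

```text
clock: 6.4
tcp_pos: [0.6879, 0.0261, 0.027]
eef_rot: [0.0, 1.0, -0.021, 0.0]
force: [-0.6, -0.4, 0.2]
width: 0.0119
grasp_force: 68.5
```

move_arm:
  hand: [0, 0, 0]
  translation:
    - [0, 0, 0.1]
    - [0, 0, 0.1]
    - [0, 0, 0]
  rotation:
    - [0, 0, 0]
    - [0, 0, 0]
    - [0, 0, 0]

```text
clock: 6.7
tcp_pos: [0.6884, 0.0257, 0.026]
eef_rot: [0.0, 1.0, -0.021, 0.001]
force: [-2.1, -2.1, 4.4]
width: 0.0118
grasp_force: 69.1
```

move_arm:
  hand: [0.35, 0.35, 0.35, 0.35, 0.35, 0.35, 0.35, 0.35]
  translation:
    - [0, 0, 0]
    - [0, 0, 0]
    - [0, 0, 0]
    - [0, 0, -1]
    - [0, 0, -3]
    - [0, 0, -4]
    - [0, 0, -4]
    - [0, 0, -2]
  rotation:
    - [0, 0, 0]
    - [0, 0, 0]
    - [0, 0, 0]
    - [0, 0, 0]
    - [0, 0, 0]
    - [0, 0, 0]
    - [0, 0, 0]
    - [0, 0, 0]

```text
clock: 7.5
tcp_pos: [0.6897, 0.0261, 0.1703]
eef_rot: [0.0, 1.0, -0.021, 0.004]
force: [0.8, -0.4, 0.9]
width: 0.03
grasp_force: 0.0
```

```bash
cat > spin.py <<'E'
from h import *
def spin(save=None,name='wrist',zr=(.03,.066)):
    c=cam(name); W=cloud(c); hsv=cv2.cvtColor(c['frame'],cv2.COLOR_BGR2HSV)
    if save: cv2.imwrite(save,c['frame'])
    g=(cv2.inRange(hsv,(15,90,50),(34,255,255))>0)&(W[...,1]>-.03)&(W[...,1]<.09)&(W[...,0]>.5)&(W[...,0]<.78)&(W[...,2]>zr[0])&(W[...,2]<zr[1])
    P=W[g]; m=P[:,:2].mean(0); e=np.linalg.svd(P[:,:2]-m,full_matrices=False)[2][0]; e*=np.sign(e[0]); n=np.array([-e[1],e[0]])
    print('n',len(P),'mean',m.round(4),'yaw',np.degrees(np.arctan2(e[1],e[0])).round(2))
    t=(P[:,:2]-m)@e*1000; w=(P[:,:2]-m)@n*1000
    for a in np.arange(-90,90,6):
        q=(t>a)&(t<=a+6)
        if q.sum()>15:
            prof=[round(float(np.median(P[q&(np.abs(w-b)<1.5),2])*1000),1) if (q&(np.abs(w-b)<1.5)).sum()>2 else None for b in (-9,-6,-3,0,3,6,9)]
            print(a,q.sum(),'x',round((m+e*(a+3)/1000)[0],3),'w',np.percentile(w[q],[1,99]).round(1),prof)
    return c
E
python3 - <<'E'
from spin import *
s=bot.get_state(); print(s['clock'],s['tcp_pos'],s['force'],s['width'])
spin('pics/w3.png')
E
```

```text
7.5 [0.68974123 0.02608268 0.17034917] [ 0.77206343 -0.38860711  0.92791891] 0.02999804861512126
n 2650 mean [0.6559 0.0276] yaw -2.34
-72 71 x 0.587 w [-9.8 10.7] [46.1, 50.0, 51.8, 52.3, 52.8, 52.0, 48.3]
-66 94 x 0.593 w [-11.   13.4] [51.1, 53.9, 54.9, 55.4, 55.5, 54.9, 52.8]
-60 104 x 0.599 w [-11.   12.2] [51.5, 54.2, 55.0, 56.0, 55.5, 54.7, 53.3]
-54 122 x 0.605 w [-11.   12.1] [51.2, 53.9, 55.0, 55.7, 55.5, 54.8, 52.4]
-48 127 x 0.611 w [-12.  12.] [51.7, 54.0, 55.2, 55.7, 55.6, 54.9, 52.8]
-42 131 x 0.617 w [-12.   13.1] [51.6, 54.4, 55.6, 55.5, 55.5, 54.9, 52.4]
-36 126 x 0.623 w [-11.9  11.9] [52.1, 54.2, 54.9, 55.8, 55.7, 54.6, 52.6]
-30 132 x 0.629 w [-11.8  11.8] [52.0, 54.3, 55.0, 55.8, 55.2, 54.7, 53.1]
-24 132 x 0.635 w [-11.7  11.7] [52.0, 53.9, 55.1, 55.9, 55.6, 54.6, 52.4]
-18 133 x 0.641 w [-11.7  11.7] [51.8, 54.5, 55.2, 55.6, 55.3, 54.0, 52.3]
-12 138 x 0.647 w [-12.7  11.6] [52.0, 54.0, 55.0, 56.0, 55.2, 54.1, 51.9]
-6 144 x 0.653 w [-12.7  11.5] [51.6, 54.1, 55.1, 55.6, 55.3, 53.8, 51.8]
0 112 x 0.659 w [-12.6  11.3] [51.6, 54.1, 55.7, 55.5, 55.3, 53.9, 51.0]
6 144 x 0.665 w [-12.5  11.3] [52.0, 53.9, 55.6, 55.7, 55.4, 53.9, 51.9]
12 185 x 0.671 w [-12.5  11.3] [48.0, 52.3, 52.1, 51.1, 50.4, 50.4, 49.4]
18 75 x 0.677 w [-6.8  5.4] [None, 47.0, 49.0, 49.5, 48.5, 46.5, None]
24 80 x 0.683 w [-7.5  5.3] [None, 46.9, 49.3, 49.8, 47.9, 46.4, None]
30 85 x 0.689 w [-7.5  5.3] [None, 47.1, 49.5, 49.7, 48.3, 46.1, None]
36 84 x 0.695 w [-7.4  5.2] [None, 47.0, 49.4, 49.4, 47.6, 46.2, None]
42 82 x 0.701 w [-6.7  5.2] [None, 43.4, 49.6, 49.5, 48.0, None, None]
48 70 x 0.707 w [-6.5  4.2] [None, 47.2, 49.5, 49.5, 48.0, None, None]
54 79 x 0.713 w [-6.5  4.1] [None, 42.5, 49.4, 49.3, 47.8, None, None]
```

View pics/w3.png

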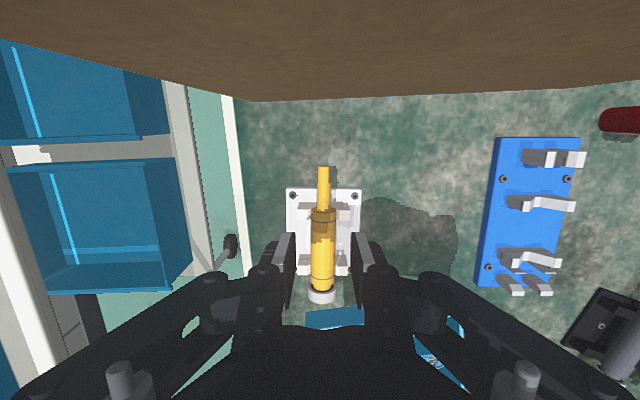

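The spindle is seated in the vee: body centre x≈0.630, y≈0.0286, top 55.5 mm and round, tang upright with the flat down. I'll close the fingers and roll it from above.

```bash
python3 - <<'E'
from h import *
plan([.630,.0186,.075],-2.3,4)
E
```

```text
t 7.55 tcp [0.6911 0.026  0.1731] yaw -2.4 n 4
T [[-1.55, 0.25, 2.44], [-1.54, 0.25, 2.44], [-1.53, 0.25, 2.44], [-1.53, 0.25, 2.45]]
rot [0.0, -0.003, -0.0]
```

move_arm:
  hand: [0, 0, 0, 0, 0, 0, 0, 0]
  translation:
    - [-3, 0.5, 0]
    - [-3.1, 0.5, 1]
    - [0, 0, 3]
    - [0, 0, 3]
    - [0, 0, 2.5]
    - [0, 0, 0.3]
    - [0, 0, 0]
    - [0, 0, 0]
  rotation:
    - [0, -0.006, 0]
    - [0, -0.006, 0]
    - [0, 0, 0]
    - [0, 0, 0]
    - [0, 0, 0]
    - [0, 0, 0]
    - [0, 0, 0]
    - [0, 0, 0]
  newtons: 40

```text
clock: 8.35
tcp_pos: [0.6265, 0.0187, 0.0686]
eef_rot: [0.0, 1.0, -0.021, -0.005]
force: [-0.2, -0.3, 0.5]
width: -0.0002
grasp_force: 0.0
```

```bash
python3 - <<'E'
from h import *
s=bot.get_state(); print(s['force'],s['wrist_torque'],s['width'])
plan([.630,.0186,.0555],-2.3,1)
E
```

```text
[-0.17634187 -0.25536947  0.49642082] [0.02838745 0.01837181 0.02426722] -0.00016613149907132032
t 8.35 tcp [0.6265 0.0187 0.0686] yaw -2.41 n 1
T [[0.37, -0.01, 1.31]]
rot [0.0, 0.009, -0.002]
```

move_arm:
  hand: [0, 0, 0, 0, 0]
  translation:
    - [0.2, 0, 0.8]
    - [0.1, 0, 0.4]
    - [0, 0, 0.1]
    - [0, 0, 0.1]
    - [0, 0, 0]
  rotation:
    - [0, 0.008, 0]
    - [0, 0, 0]
    - [0, 0, 0]
    - [0, 0, 0]
    - [0, 0, 0]

```text
clock: 8.85
tcp_pos: [0.6287, 0.0185, 0.054]
eef_rot: [0.0, 1.0, -0.021, -0.002]
force: [-1.6, -0.3, 4.4]
width: -0.0002
grasp_force: 2.6
```

move_arm:
  hand: [0, 0, 0, 0, 0, 0, 0]
  translation:
    - [0, 0, 0.1]
    - [0, -0.3, 0]
    - [0, -0.3, 0]
    - [0, -0.3, 0]
    - [0, -0.3, 0]
    - [0, -0.3, 0]
    - [0, 0, 0]
  rotation:
    - [0, 0, 0]
    - [0, 0, 0]
    - [0, 0, 0]
    - [0, 0, 0]
    - [0, 0, 0]
    - [0, 0, 0]
    - [0, 0, 0]

```text
clock: 9.55
tcp_pos: [0.6313, 0.033, 0.0548]
eef_rot: [0.001, 1.0, -0.021, 0.001]
force: [-0.1, -1.3, 9.9]
width: -0.0001
grasp_force: 4.5
```

```bash
python3 - <<'E'
from h import *
s=bot.get_state(); print(s['force'],s['wrist_torque'],s['width'])
plan([.630,.0386,.053],-2.3,1)
E
```

```text
[-0.0857322  -1.30179873  9.94822311] [-0.28280287 -0.01413138 -0.03802114] -0.00014330177095251703
t 9.55 tcp [0.6313 0.033  0.0548] yaw -2.4 n 1
T [[-0.15, -0.56, 0.18]]
rot [0.002, -0.002, -0.002]
```

move_arm:
  hand: [0, 0, 0, 0, 0, 0, 0, 0]
  translation:
    - [0, -0.3, 0]
    - [0, -0.3, 0]
    - [0, 0, -0.7]
    - [0, 0, -0.5]
    - [0, 1.1, 0]
    - [0, 1.1, 0]
    - [0, 0, 0.8]
    - [0, 0, 0.2]
  rotation:
    - [0, 0, 0]
    - [0, 0, 0]
    - [0, 0, 0]
    - [0, 0, 0]
    - [0, 0, 0]
    - [0, 0, 0]
    - [0, 0, 0]
    - [0, 0, 0]

```text
clock: 10.35
tcp_pos: [0.6276, 0.0167, 0.053]
eef_rot: [0.0, 1.0, -0.022, -0.003]
force: [-2.6, -4.1, 10.5]
width: -0.0003
grasp_force: 5.2
```

move_arm:
  hand: [0, 0]
  translation:
    - [0, 0, 0.1]
    - [0, 0, 0.0]
  rotation:
    - [0, 0, 0]
    - [0, 0, 0]

```text
clock: 10.55
tcp_pos: [0.6281, 0.0167, 0.0532]
eef_rot: [0.001, 1.0, -0.021, -0.002]
force: [-1.8, -3.2, 6.0]
width: 0.0001
grasp_force: 3.3
```

```bash
python3 - <<'E'
from spin import *
s=bot.get_state(); print(s['tcp_pos'],s['force'],s['wrist_torque'],s['width'])
spin(name='side')
E
```

```text
[0.62814998 0.01670878 0.05322493] [-1.80416481 -3.19996599  6.01499594] [-0.55548018  0.38177896  0.00363307] 0.0001380286189385969
n 1084 mean [0.6893 0.0331] yaw -1.48
-90 35 x 0.602 w [-12.2   8.9] [None, 55.3, None, 52.8, 52.4, 46.3, 43.7]
-84 42 x 0.608 w [-12.1   9.1] [None, 55.2, 53.9, 53.7, 50.1, 48.8, 43.1]
-78 37 x 0.614 w [-9.3  9.1] [54.5, None, 55.4, 54.2, 52.2, 46.5, None]
-72 38 x 0.62 w [-12.7   9.4] [None, 55.9, 55.0, 53.7, 51.3, 47.2, 43.3]
-66 36 x 0.626 w [-11.7   8.8] [None, 54.8, 55.1, 53.1, 52.0, 47.4, 45.4]
-60 37 x 0.632 w [-9.2  8.8] [None, 55.7, 56.3, 54.2, 52.2, 48.2, 45.0]
-54 38 x 0.638 w [-10.9   8.1] [None, 56.2, 55.2, 54.0, 51.2, 47.3, 41.0]
-48 36 x 0.644 w [-11.4   7.6] [None, 54.6, 53.4, 53.3, 52.1, 46.7, None]
-42 39 x 0.65 w [-13.5   8.2] [54.6, 54.2, 54.0, 53.1, 50.2, 46.9, 41.9]
-36 40 x 0.656 w [-14.6   7.6] [53.9, 54.8, 54.3, 52.7, 51.3, 43.3, None]
-30 36 x 0.662 w [-22.1   7.6] [54.5, 55.4, 54.3, 52.3, 48.7, 43.0, None]
-24 38 x 0.668 w [-13.7   7.6] [None, 54.6, 53.2, 52.5, 48.4, 44.8, None]
-18 22 x 0.674 w [-12.5   5.4] [None, 52.8, 50.4, None, 47.4, 44.3, None]
-12 21 x 0.68 w [-10.8   0.6] [48.0, 48.7, 47.6, 43.6, None, None, None]
-6 21 x 0.686 w [-11.7   0.8] [None, 49.7, 47.6, 42.8, None, None, None]
0 21 x 0.692 w [-11.2   1.5] [None, 48.0, 48.2, 44.8, None, None, None]
6 20 x 0.698 w [-12.2   0.1] [None, 48.3, 46.1, 44.5, None, None, None]
12 22 x 0.704 w [-12.1  -0. ] [46.7, 47.6, 46.6, 44.1, None, None, None]
18 20 x 0.71 w [-12.8   0.4] [47.1, 47.3, 47.2, 44.2, None, None, None]
24 16 x 0.716 w [-13.7   0.1] [47.2, 46.4, 45.3, None, None, None, None]
84 238 x 0.776 w [-41.3  58.5] [49.4, 43.0, 51.1, 55.2, 56.3, 50.4, 44.2]
```

move_arm:
  hand: [0, 0, 0, 0, 0, 0]
  translation:
    - [0, -0.3, 0.1]
    - [0, -0.3, 0]
    - [0, -0.3, 0]
    - [0, -0.2, 0]
    - [0, -0.1, 0]
    - [0, 0, 0]
  rotation:
    - [0, 0, 0]
    - [0, 0, 0]
    - [0, 0, 0]
    - [0, 0, 0]
    - [0, 0, 0]
    - [0, 0, 0]

```text
clock: 11.2
tcp_pos: [0.6305, 0.0297, 0.0536]
eef_rot: [-0.0, 1.0, -0.021, 0.0]
force: [-0.2, 0.3, 7.3]
width: -0.0001
grasp_force: 3.8
```

move_arm:
  hand: [0, 0, 0, 0]
  translation:
    - [0, -0.2, 0.1]
    - [0, -0.2, 0.1]
    - [0, 0, 0.1]
    - [0, 0, 0]
  rotation:
    - [0, 0, 0]
    - [0, 0, 0]
    - [0, 0, 0]
    - [0, 0, 0]

```text
clock: 11.6
tcp_pos: [0.6304, 0.0338, 0.0513]
eef_rot: [0.0, 1.0, -0.021, -0.001]
force: [-3.3, 0.0, 13.5]
width: 0.0002
grasp_force: 6.4
```

move_arm:
  hand: [0, 0, 0, 0, 0, 0]
  translation:
    - [0, 0, -0.5]
    - [0, 0, -1]
    - [0, 0, -3]
    - [1, 0.5, -4]
    - [3, 0, -3]
    - [0, 0, 0]
  rotation:
    - [0, 0, 0]
    - [0, 0, 0]
    - [0, 0, 0]
    - [0, 0, 0]
    - [0, 0, 0]
    - [0, 0, 0]

```text
clock: 12.2
tcp_pos: [0.6741, 0.0262, 0.1704]
eef_rot: [0.001, 1.0, -0.021, 0.004]
force: [-0.1, -0.0, 0.9]
width: -0.0001
grasp_force: 0.0
```

```bash
python3 - <<'E'
from spin import *
s=bot.get_state(); print(s['clock'],s['tcp_pos'],s['width'])
spin('pics/w4.png')
E
```

```text
12.2 [0.67414554 0.02617293 0.17039902] -0.00011204635548782832
n 1860 mean [0.6888 0.0264] yaw -0.65
-54 138 x 0.638 w [-10.8  13.4] [51.2, 52.2, 52.4, 52.3, 52.4, 51.7, 52.3]
-48 125 x 0.644 w [-10.9  13.1] [51.1, 52.5, 52.5, 52.4, 52.4, 52.2, 52.2]
-42 141 x 0.65 w [-11.1  12.7] [51.3, 52.7, 52.0, 52.5, 52.0, 52.3, 52.1]
-36 132 x 0.656 w [-11.1  12.6] [51.2, 53.5, 54.4, 55.9, 54.8, 53.6, 52.4]
-30 122 x 0.662 w [-12.1  12.3] [50.9, 53.8, 55.2, 55.5, 56.0, 54.7, 51.6]
-24 154 x 0.668 w [-12.5  12. ] [51.7, 54.0, 55.3, 55.6, 55.4, 54.7, 52.4]
-18 179 x 0.674 w [-12.5  11.9] [49.9, 48.5, 49.7, 51.0, 51.1, 49.3, 49.1]
-12 84 x 0.68 w [-7.   5.8] [None, 47.3, 49.2, 49.2, 48.7, 46.2, None]
-6 81 x 0.686 w [-7.1  5.6] [None, 47.6, 48.9, 49.7, 49.0, 46.6, None]
0 83 x 0.692 w [-7.3  5.3] [None, 47.7, 49.8, 49.6, 48.3, 45.1, None]
6 97 x 0.698 w [-8.4  5.1] [43.2, 47.6, 49.5, 49.6, 47.8, 45.2, None]
12 68 x 0.704 w [-6.9  4.3] [None, 48.3, 49.9, 49.5, 48.2, None, None]
18 76 x 0.71 w [-6.8  2.7] [None, 48.6, 49.5, 49.7, 48.2, None, None]
24 56 x 0.716 w [-6.9  2.5] [None, 48.3, 49.5, 49.4, 48.0, None, None]
84 316 x 0.776 w [-53.3  62.4] [45.1, 57.0, 53.4, 45.0, 53.5, 50.8, 44.9]
```

View pics/w4.png

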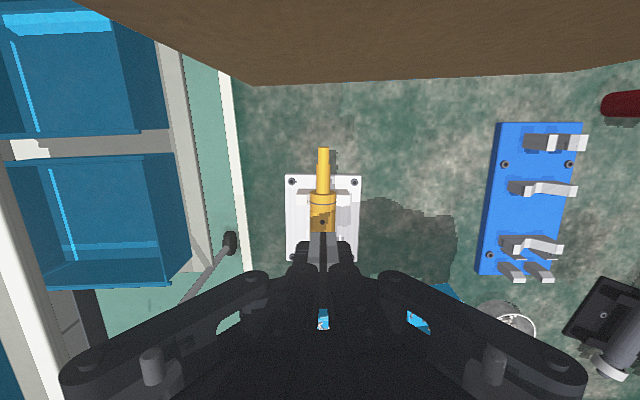

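The flat is up: its profile is level at 52.3 mm, with the round ends at 55.5 and the flat bright around (322,222). I'll open the fingers, let it lie for a second, and measure the spindle and nest in one view.

move_arm:
  hand: [0.54, 0.54, 0.54, 0.54, 0.54, 0.54, 0.54, 0.54]
  translation:
    - [2, 0, -1]
    - [0, 0, -1]
    - [0, 0, 0]
    - [0, 0, 0]
    - [0, 0, 0]
    - [0, 0, 0]
    - [0, 0, 0]
    - [0, 0, 0]
  rotation:
    - [0, 0, 0]
    - [0, 0, 0]
    - [0, 0, 0]
    - [0, 0, 0]
    - [0, 0, 0]
    - [0, 0, 0]
    - [0, 0, 0]
    - [0, 0, 0]

```text
clock: 13.05
tcp_pos: [0.6888, 0.0261, 0.1834]
eef_rot: [-0.0, 1.0, -0.021, -0.002]
force: [-0.6, -1.2, -0.5]
width: 0.0461
grasp_force: 0.0
```

```bash
python3 - <<'E'
from h import *
import pickle
s=bot.get_state(); c=cam('wrist'); pickle.dump({k:c[k] for k in('frame','z_map','mtx','R','t')},open('w5.pkl','wb'))
W=cloud(c); f=c['frame']; hsv=cv2.cvtColor(f,cv2.COLOR_BGR2HSV); print(s['clock'])
g=(cv2.inRange(hsv,(12,80,50),(36,255,255))>0)&(W[...,1]>.0)&(W[...,1]<.06)&(W[...,0]>.57)&(W[...,0]<.73)&(W[...,2]>.03)&(W[...,2]<.066)
P=W[g]; a=np.radians(-2.3); e=np.array([np.cos(a),np.sin(a)]); n=np.array([-e[1],e[0]]); o=np.array([.630,.0286])
t=(P[:,:2]-o)@e*1000; w=(P[:,:2]-o)@n*1000
for k in np.arange(-66,90,2):
    q=(t>=k)&(t<k+2); r=q&(np.abs(w)<4)
    if r.sum()>2: print(k+1,'ztop',(np.median(P[r,2])*1000).round(1),'w',np.percentile(w[q],[2,98]).round(1),end=' | ')
q=(np.abs(t)<17)&(np.abs(w)<7); A=np.c_[w[q],np.ones(q.sum())]; print('\nflat tilt deg',np.degrees(np.linalg.lstsq(A,P[q,2]*1000,rcond=None)[0]))
# nest in the same view
blue=cv2.inRange(hsv,(95,120,60),(125,255,255))>0
k=np.zeros(blue.shape,bool); k[:,440:620]=1; k&=(W[...,0]>.53)&(W[...,0]<.75)&(W[...,1]<-.14)&(W[...,1]>-.26)
P=W[k&blue&(W[...,2]>.008)&(W[...,2]<.02)]; r=cv2.minAreaRect((P[:,:2]*1000).astype(np.float32)); print('nestbase',r)
P=W[k&~blue&(W[...,2]>.03)&(W[...,2]<.056)]; a=np.radians(-2.2); e=np.array([np.cos(a),np.sin(a)]); n=np.array([-e[1],e[0]]); o=np.array([.6322,-.1983])
x=(P[:,:2]-o)@e*1000; y=(P[:,:2]-o)@n*1000
h,b=np.histogram(x,np.arange(-80,92,2)); print([(int(i+1),int(j)) for i,j in zip(b,h) if j])
for lo,hi in((-75,-55),(-50,-20),(20,45),(68,92)):
    q=(x>lo)&(x<hi); print(lo,'x',np.percentile(x[q],[2,98]).round(1),'y',np.percentile(y[q],[1,99]).round(1))
plan([.6310,.0286,.17],-2.3)
E
```

```text
13.05
-43 ztop 52.4 w [-9.5 10.4] | -41 ztop 51.9 w [-8.  10.3] | -39 ztop 52.8 w [-6.4  9.4] | -35 ztop 55.5 w [-10.5  12.2] | -33 ztop 55.4 w [-10.4  12.2] | -31 ztop 55.1 w [-11.3  12.9] | -29 ztop 55.5 w [-11.2  12.2] | -27 ztop 55.4 w [-11.2  11.1] | -25 ztop 55.7 w [-9.7 12.9] | -23 ztop 55.3 w [-11.6  12. ] | -21 ztop 55.0 w [-11.2  12.8] | -19 ztop 53.9 w [-9.9 12.6] | -17 ztop 52.3 w [-11.1  12.8] | -15 ztop 52.5 w [-11.1  11.8] | -13 ztop 52.0 w [-11.1  12.7] | -11 ztop 52.6 w [-11.4  11.9] | -9 ztop 52.1 w [-12.3  12.6] | -7 ztop 52.1 w [-12.3  12.7] | -5 ztop 52.2 w [-12.2  11.7] | -3 ztop 51.9 w [-11.3  11.7] | -1 ztop 52.8 w [-11.4  10.6] | 1 ztop 52.3 w [-12.1  11.3] | 3 ztop 52.1 w [-12.1  11.3] | 5 ztop 52.0 w [-12.1  10.4] | 7 ztop 52.5 w [-11.2  11.3] | 9 ztop 52.2 w [-12.1  11.3] | 11 ztop 52.4 w [-11.1  11.3] | 13 ztop 52.3 w [-12.   10.4] | 15 ztop 52.3 w [-12.   11.2] | 17 ztop 52.4 w [-11.9  11.2] | 19 ztop 52.2 w [-12.   11.1] | 21 ztop 52.2 w [-11.   11.1] | 23 ztop 52.4 w [-11.9  10.3] | 25 ztop 52.9 w [-11.9  11.1] | 27 ztop 55.2 w [-11.9  11. ] | 29 ztop 
[... 908 characters left out ...]
 2.99694938e+03]
nestbase ((642.3510131835938, -198.0159149169922), (85.2206039428711, 175.14581298828125), 87.66658020019531)
[(-69, 27), (-67, 68), (-65, 64), (-63, 95), (-61, 114), (-59, 70), (-43, 84), (-41, 70), (-37, 24), (-35, 65), (-33, 72), (-31, 63), (-29, 70), (-27, 97), (-25, 66), (27, 63), (29, 79), (31, 77), (33, 84), (35, 77), (37, 106), (71, 1), (73, 91), (75, 97), (77, 98), (79, 98), (81, 98), (83, 102), (85, 98), (87, 98)]
-75 x [-68.6 -59.2] y [-22.   22.6]
-50 x [-43.  -25.5] y [-25.4  26.4]
20 x [26.5 37.3] y [-25.9  26.4]
68 x [72.5 87.1] y [-18.4  18.4]
t 13.1 tcp [0.6889 0.0261 0.1835] yaw -2.42 n 2
T [[-2.89, -0.0, 0.69], [-2.9, -0.0, 0.68]]
rot [-0.0, 0.002, -0.001]
```

Spindle origin is (0.6334, 0.0283), the flat is within 0.5° of square, and the nest origin in the same view is (0.6325, -0.1983). It has lain there more than a second. Next I'll grip it at the middle.

move_arm:
  hand: [0.54, 0.54, 0.54, 0.54, 0.54, 0.54, 0.54, 0.54]
  translation:
    - [-2.8, 0, 0]
    - [-2.8, 0, 1.5]
    - [0, 0, 4]
    - [0, 0, 3.5]
    - [0, 0, 3]
    - [0, 0, 2]
    - [0, 0, 1.2]
    - [0, 0, 0]
  rotation:
    - [0, 0.002, 0.002]
    - [0, 0.002, 0.002]
    - [0, 0, 0]
    - [0, 0, 0]
    - [0, 0, 0]
    - [0, 0, 0]
    - [0, 0, 0]
    - [0, 0, 0]

```text
clock: 13.9
tcp_pos: [0.6318, 0.0287, 0.03]
eef_rot: [-0.0, 1.0, -0.023, -0.002]
force: [-0.3, 0.5, 0.4]
width: 0.0464
grasp_force: 0.0
```

```bash
python3 - <<'E'
from h import *
s=bot.get_state(); print(s['force'],s['wrist_torque'],s['width'])
plan([.6334,.0283,.025],-2.7,1)
E
```

```text
[-0.31533336  0.50692104  0.4335385 ] [0.00093372 0.01336495 0.00382907] 0.046420641159589104
t 13.9 tcp [0.6318 0.0287 0.03  ] yaw -2.65 n 1
T [[0.16, 0.03, 0.5]]
rot [-0.0, 0.003, 0.001]
```

move_arm:
  hand: [0.54, 0.54, 0, 0, 0, 0, 0, 0]
  translation:
    - [0.2, 0, 0.5]
    - [0, 0, 0]
    - [0, 0, 0]
    - [0, 0, 0]
    - [0, 0, 0]
    - [0, 0, 0]
    - [0, 0, 0]
    - [0, 0, 0]
  rotation:
    - [0, 0.003, 0]
    - [0, 0, 0]
    - [0, 0, 0]
    - [0, 0, 0]
    - [0, 0, 0]
    - [0, 0, 0]
    - [0, 0, 0]
    - [0, 0, 0]
  newtons: 60

```text
clock: 14.7
tcp_pos: [0.636, 0.0284, 0.0281]
eef_rot: [0.0, 1.0, -0.023, 0.003]
force: [-1.4, 0.7, 5.7]
width: 0.0245
grasp_force: 59.3
```

```bash
python3 - <<'E'
from h import *
s=bot.get_state(); print(s['force'],s['wrist_torque'],s['width'])
plan([.6334,.0283,.025],-2.7,1)
E
```

```text
[-1.40246175  0.67681306  5.74340483] [ 0.07982819  0.13714294 -0.16450289] 0.024462076258200332
t 14.7 tcp [0.636  0.0284 0.0281] yaw -2.66 n 1
T [[-0.26, 0.03, 0.31]]
rot [-0.0, -0.005, 0.001]
```

move_arm:
  hand: [0, 0, 0, 0, 0, 0, 0]
  translation:
    - [0, 0, -0.3]
    - [0, 0, -0.5]
    - [0, 0, -1.5]
    - [0, 0, -3]
    - [0, 0, -4]
    - [0, 0, -2]
    - [0, 0, 0]
  rotation:
    - [0, 0, 0]
    - [0, 0, 0]
    - [0, 0, 0]
    - [0, 0, 0]
    - [0, 0, 0]
    - [0, 0, 0]
    - [0, 0, 0]

```text
clock: 15.4
tcp_pos: [0.6374, 0.0281, 0.145]
eef_rot: [0.001, 1.0, -0.023, 0.006]
force: [0.7, -0.0, -1.4]
width: 0.0242
grasp_force: 59.0
```

```bash
python3 - <<'E'
from h import *
s=bot.get_state(); print(s['force'],s['wrist_torque'],s['width'])
plan([.6351,-.1982,.13],-2.3,7)
E
```

```text
[ 0.6630835  -0.04641122 -1.35879498] [-0.0464369  -0.05517104 -0.02177316] 0.02424179889334708
t 15.4 tcp [0.6374 0.0281 0.145 ] yaw -2.64 n 7
T [[0.11, 3.23, 0.22], [0.11, 3.23, 0.22], [0.11, 3.23, 0.22], [0.11, 3.23, 0.22], [0.1, 3.23, 0.22], [0.1, 3.23, 0.22], [0.1, 3.23, 0.22]]
rot [0.0, -0.002, -0.001]
```

move_arm:
  hand: [0, 0, 0, 0, 0, 0, 0, 0]
  translation:
    - [0.1, 2, 0.2]
    - [0.1, 3.5, 0.2]
    - [0.1, 4, 0.2]
    - [0.1, 4, 0.2]
    - [0.1, 4, 0.2]
    - [0.1, 3.2, 0.2]
    - [0.1, 1.9, 0.2]
    - [0, 0, 0]
  rotation:
    - [0, -0.002, -0.001]
    - [0, -0.002, -0.001]
    - [0, -0.002, -0.001]
    - [0, -0.002, -0.001]
    - [0, -0.002, -0.001]
    - [0, 0, 0]
    - [0, 0, 0]
    - [0, 0, 0]

```text
clock: 16.2
tcp_pos: [0.6309, -0.1994, 0.1242]
eef_rot: [-0.0, 1.0, -0.022, -0.005]
force: [1.2, -0.5, -1.5]
width: 0.0243
grasp_force: 59.1
```

```bash
cat > nest.py <<'E'
from h import *
import sys
s=bot.get_state(); c=cam('wrist'); W=cloud(c); f=c['frame']; hsv=cv2.cvtColor(f,cv2.COLOR_BGR2HSV)
print(s['clock'],s['tcp_pos'].round(4),s['force'].round(1)); cv2.imwrite(sys.argv[1],f)
a=np.radians(-2.3); e=np.array([np.cos(a),np.sin(a)]); n=np.array([-e[1],e[0]]); o=np.array([.6325,-.1983])
X=(W[...,:2]-o)@e*1000; Y=(W[...,:2]-o)@n*1000; Z=W[...,2]*1000
g=(cv2.inRange(hsv,(12,80,40),(36,255,255))>0)&(np.abs(Y)<25)&(np.abs(X)<110)&(Z>30)
st=f'spindle'
for k in range(-70,100,3):
    q=g&(X>=k)&(X<k+3)
    if q.sum()>8: print(k+1.5,'z',np.percentile(Z[q],[50,90]).round(1),'y',np.percentile(Y[q],[2,98]).round(1),end=' | ')
q=g&(X>60); print('\ntang end',np.percentile(X[q],[99,99.8]).round(1))
b=(cv2.inRange(hsv,(0,0,90),(180,70,255))>0)&(Z>35)&(Z<54)&(np.abs(Y)<25)&(X>60)&(X<100)
print('bracket x',np.percentile(X[b],[1,99]).round(1),'y',np.percentile(Y[b],[1,99]).round(1))
t=b&(Z>42); ys=np.sort(Y[t]); 
print('hist y',np.histogram(ys,np.arange(-20,22,2))[0])
E
python3 nest.py pics/w6.png
```

```text
16.2 [ 0.6309 -0.1994  0.1242] [ 1.2 -0.5 -1.5]
-35.5 z [145.3 147.7] y [-13.4  11.1] | -32.5 z [149.9 152. ] y [-13.3  11. ] | -29.5 z [150.6 152.3] y [-12.6  10.9] | -26.5 z [149.8 151.9] y [-12.6  10.8] | -23.5 z [148.4 149.3] y [-13.   11.3] | -20.5 z [148.3 149.2] y [-13.   10.7] | -17.5 z [148.3 149.1] y [-13.2  10.6] | -14.5 z [148.3 149.2] y [-12.9  11. ] | -11.5 z [148.2 149. ] y [-13.4  10.7] | -8.5 z [148.1 149.1] y [-12.7  10.3] | -5.5 z [148.1 148.9] y [-13.2  10.5] | -2.5 z [148.1 148.8] y [-13.2  10.1] | 0.5 z [148.1 148.9] y [-13.2  10.1] | 3.5 z [147.9 148.9] y [-13.4  10.5] | 6.5 z [148.  148.9] y [-13.4   9.9] | 9.5 z [147.9 148.9] y [-14.1  10.6] | 12.5 z [147.9 148.7] y [-13.5  10.2] | 15.5 z [147.9 148.7] y [-13.3  10.2] | 18.5 z [148.5 151.3] y [-13.7  10.5] | 21.5 z [149.9 151.6] y [-13.2  10.2] | 24.5 z [150.  151.5] y [-13.2   9.8] | 27.5 z [149.8 151.5] y [-13.5  10.1] | 30.5 z [149.8 151.5] y [-13.5   9.8] | 33.5 z [149.9 151.4] y [-13.4   9.6] | 36.5 z [145.2 150.4] y [-13.3   9.6] | 39.5 z [144.4 145.5] y [-8.   4.7] | 42.5 z [144.2 145.3] y [-8.5  4.6] | 45.5 z [144.1 145.5] y [-8.5  4.6] | 48.5 z [144.3 145.4] y [-8.4  4.5] | 51.5 z [144.1 145.3] y [-8.4  4.5] | 54.5 z [144.  145.1] y [-8.3  4.4] | 57.5 z [144.2 145.2] y [-8.8  4.4] | 60.5 z [143.9 145.3] y [-8.8  4.3] | 63.5 z [144.  145.2] y [-8.3  4.2] | 66.5 z [144.4 145.4] y [-6.8  2.4] | 69.5 z [144.2 145.3] y [-6.8  2.8] | 72.5 z [144.3 145.4] y [-6.8  2.8] | 75.5 z [144.3 145.3] y [-6.8  2.7] | 78.5 z [144.3 145.3] y [-7.2  2.3] | 
tang end [79.9 81.5]
bracket x [72.1 86.8] y [-17.9  17.2]
hist y [ 0 65 65 62 15  0  0  0  0  0  0  0  0 43 66 53 58 65 45  0]
```

View pics/w6.png

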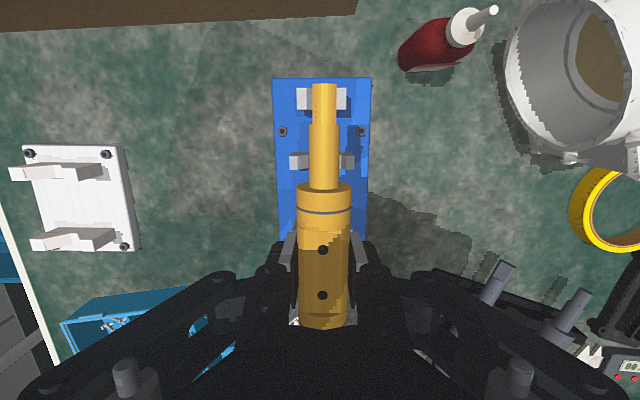

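The spindle is gripped level over the nest with the flat up and the tang at ~(323,100) above its bracket. It needs +3.1 mm along x, +1.4 mm in y and small yaw and pitch corrections. I'll apply those and lower to just above the nest.

move_arm:
  hand: [0, 0, 0, 0, 0, 0]
  translation:
    - [0.3, -0.1, 1.5]
    - [0, 0, 3]
    - [0, 0, 2]
    - [0, 0, 0.7]
    - [0, 0, 0]
    - [0, 0, 0]
  rotation:
    - [0, 0.01, -0.007]
    - [0, 0, 0]
    - [0, 0, 0]
    - [0, 0, 0]
    - [0, 0, 0]
    - [0, 0, 0]

```text
clock: 16.85
tcp_pos: [0.6358, -0.1963, 0.0549]
eef_rot: [0.0, 1.0, -0.017, 0.002]
force: [0.4, 0.4, -2.0]
width: 0.0245
grasp_force: 59.1
```

```bash
python3 nest.py pics/w7.png; python3 -c "
from h import *
plan([.634,-.198,.05],-2.0,1)"
```

```text
16.85 [ 0.6358 -0.1963  0.0549] [ 0.4  0.4 -2. ]
-29.5 z [78.6 81.5] y [-10.4  13.7] | -26.5 z [80.7 82.4] y [-9.7 13.9] | -23.5 z [81.  82.5] y [-10.  14.] | -20.5 z [79.2 81.7] y [-9.4 13.7] | -17.5 z [78.8 79.6] y [-9.9 13.7] | -14.5 z [78.7 79.4] y [-9.9 14.1] | -11.5 z [78.7 79.6] y [-10.2  14.1] | -8.5 z [78.8 79.6] y [-9.6 14.2] | -5.5 z [78.7 79.7] y [-10.1  13.6] | -2.5 z [78.8 79.6] y [-10.1  13.6] | 0.5 z [78.8 79.5] y [-9.9 13.4] | 3.5 z [78.8 79.6] y [-9.8 13.9] | 6.5 z [78.8 79.5] y [-10.   13.4] | 9.5 z [78.8 79.6] y [-18.8  13.7] | 12.5 z [78.7 79.7] y [-10.   13.8] | 15.5 z [78.7 79.6] y [-10.   13.7] | 18.5 z [78.8 79.6] y [-9.8 13.7] | 21.5 z [78.8 79.7] y [-10.3  14.1] | 24.5 z [81.  82.7] y [-9.7 13.6] | 27.5 z [81.1 82.6] y [-9.5 13.5] | 30.5 z [80.9 82.6] y [-10.1  13.5] | 33.5 z [81.  82.5] y [-10.   13.3] | 36.5 z [80.9 82.5] y [-9.8 13.8] | 39.5 z [78.6 82.2] y [-9.7 13.8] | 42.5 z [75.5 76.7] y [-4.8  8.4] | 45.5 z [75.5 76.7] y [-4.8  8.4] | 48.5 z [75.5 76.8] y [-4.7  8.4] | 51.5 z [75.5 76.8] y [-4.6  8.4] | 54.5 z [75.7 77. ] y [-4.6  8.3] | 57.5 z [75.6 76.8] y [-4.5  8.3] | 60.5 z [75.6 76.8] y [-4.9  8.3] | 63.5 z [75.5 76.6] y [-4.9  8.3] | 66.5 z [75.6 76.8] y [-4.7  8.3] | 69.5 z [75.8 76.9] y [-3.6  7.5] | 72.5 z [75.9 76.9] y [-2.8  6.9] | 75.5 z [75.9 77. ] y [-2.7  6.9] | 78.5 z [75.9 76.9] y [-2.7  6.8] | 81.5 z [75.9 77. ] y [-2.6  6.8] | 84.5 z [76.  76.9] y [-3.   6.5] | 
tang end [84.3 84.5]
bracket x [72.2 86.8] y [-18.2  17.3]
hist y [ 26 120 125 121 126 138 104   0   0   0   0   0   0   0 123 127 128 125
  94   0]
t 16.9 tcp [ 0.636  -0.1967  0.0554] yaw -1.93 n 1
T [[-0.2, 0.13, 0.54]]
rot [0.001, -0.005, 0.001]
```

move_arm:
  hand: [0, 0, 0, 0]
  translation:
    - [-0.1, 0.22, 0.2]
    - [0, 0, 0.4]
    - [0, 0, 0]
    - [0, 0, 0]
  rotation:
    - [0, -0.003, 0]
    - [0, 0, 0]
    - [0, 0, 0]
    - [0, 0, 0]

```text
clock: 17.3
tcp_pos: [0.6338, -0.199, 0.0476]
eef_rot: [-0.0, 1.0, -0.017, -0.0]
force: [-1.0, -0.6, -1.0]
width: 0.0243
grasp_force: 59.1
```

```bash
python3 nest.py pics/w8.png; python3 -c "
from h import *
plan([.634,-.198,.05],-2.0,1)"
```

```text
17.3 [ 0.6338 -0.199   0.0476] [-1.  -0.6 -1. ]
-32.5 z [68.7 71.3] y [-13.1  11.6] | -29.5 z [73.3 75.3] y [-13.   11.3] | -26.5 z [73.9 75.4] y [-12.3  11.3] | -23.5 z [72.6 75.1] y [-12.2  11.1] | -20.5 z [71.5 72.4] y [-12.7  11.1] | -17.5 z [71.6 72.4] y [-12.6  11.1] | -14.5 z [71.6 72.5] y [-12.5  11.4] | -11.5 z [71.5 72.5] y [-12.4  11.5] | -8.5 z [71.5 72.3] y [-12.8  10.9] | -5.5 z [71.5 72.4] y [-12.4  11.3] | -2.5 z [71.5 72.2] y [-12.7  10.8] | 0.5 z [71.6 72.3] y [-12.6  11.2] | 3.5 z [71.4 72.3] y [-12.6  10.6] | 6.5 z [71.5 72.3] y [-12.7  10.7] | 9.5 z [71.5 72.5] y [-12.7  10.6] | 12.5 z [71.4 72.4] y [-12.9  11.2] | 15.5 z [71.5 72.3] y [-12.7  10.9] | 18.5 z [71.6 72.4] y [-12.5  10.9] | 21.5 z [72.7 74.9] y [-12.5  11.3] | 24.5 z [73.6 75.2] y [-12.3  10.9] | 27.5 z [73.7 75.3] y [-12.7  10.7] | 30.5 z [73.4 75.2] y [-13.2  10.6] | 33.5 z [73.8 75.4] y [-12.6  10.7] | 36.5 z [73.6 75.2] y [-12.4  11.4] | 39.5 z [68.6 74.1] y [-12.4  10.6] | 42.5 z [68.  69.2] y [-7.5  5.7] | 45.5 z [68.  69.4] y [-7.5  5.6] | 48.5 z [68.1 69.4] y [-7.4  5.6] | 51.5 z [68.1 69.3] y [-7.3  5.6] | 54.5 z [68.  69.2] y [-7.3  5.6] | 57.5 z [68.  69.3] y [-7.2  5.5] | 60.5 z [68.  69.3] y [-7.6  5.5] | 63.5 z [68.1 69.1] y [-7.5  5.5] | 66.5 z [68.1 69.3] y [-7.1  5.1] | 69.5 z [68.4 69.3] y [-5.6  4.1] | 72.5 z [68.4 69.2] y [-6.4  4.1] | 75.5 z [68.3 69.4] y [-6.9  4.1] | 78.5 z [68.4 69.3] y [-6.9  4.1] | 81.5 z [68.2 69.4] y [-5.8  4. ] | 
tang end [82.6 82.7]
bracket x [72.1 86.9] y [-18.2  17.2]
hist y [ 35 138 149 141 149 143  70   0   0   0   0   0  64 131 159 143 139 144
 102   0]
t 17.35 tcp [ 0.6338 -0.1989  0.0477] yaw -1.97 n 1
T [[0.01, -0.09, -0.23]]
rot [-0.0, 0.0, 0.001]
```

move_arm:
  hand: [0, 0, 0, 0, 0, 0]
  translation:
    - [0.07, -0.04, 0.2]
    - [0, 0, 0.4]
    - [0, 0, 0.4]
    - [0, 0, 0.4]
    - [0, 0, 0.2]
    - [0, 0, 0]
  rotation:
    - [0, 0, 0]
    - [0, 0, 0]
    - [0, 0, 0]
    - [0, 0, 0]
    - [0, 0, 0]
    - [0, 0, 0]

```text
clock: 17.95
tcp_pos: [0.6342, -0.1984, 0.0311]
eef_rot: [-0.0, 1.0, -0.017, -0.0]
force: [0.1, 0.6, -1.1]
width: 0.0244
grasp_force: 59.1
```

```bash
python3 nest.py pics/w9.png; python3 -c "
from h import *
plan([.634,-.198,.0266],-2.0,1)"
```

```text
17.95 [ 0.6342 -0.1984  0.0311] [ 0.1  0.6 -1.1]
-32.5 z [50.8 53. ] y [-12.5  12.7] | -29.5 z [56.2 58.6] y [-12.4  11.9] | -26.5 z [57.3 58.7] y [-11.7  11.8] | -23.5 z [56.3 58.7] y [-11.6  11.7] | -20.5 z [55.  55.9] y [-12.   11.7] | -17.5 z [55.1 55.9] y [-12.   12.1] | -14.5 z [55.1 55.8] y [-12.   11.6] | -11.5 z [54.9 55.7] y [-12.1  11.6] | -8.5 z [55.  55.9] y [-12.2  12. ] | -5.5 z [55.  55.7] y [-12.2  11.5] | -2.5 z [55.  55.8] y [-12.1  11.4] | 0.5 z [55.1 55.9] y [-11.9  11.3] | 3.5 z [55.  55.8] y [-12.   11.3] | 6.5 z [54.9 55.7] y [-11.9  11.4] | 9.5 z [55.  55.8] y [-12.2  11.3] | 12.5 z [54.8 55.8] y [-12.8  12. ] | 15.5 z [54.9 55.6] y [-12.1  11.6] | 18.5 z [54.8 55.7] y [-12.   11.6] | 21.5 z [55.3 58.1] y [-12.4  12. ] | 24.5 z [57.1 58.6] y [-11.7  11.4] | 27.5 z [56.9 58.6] y [-12.1  11.4] | 30.5 z [56.8 58.5] y [-12.1  11.3] | 33.5 z [57.  58.6] y [-11.9  11.7] | 36.5 z [56.9 58.6] y [-12.1  11.7] | 39.5 z [52.4 57.7] y [-11.8  11.6] | 42.5 z [51.5 52.5] y [-6.9  6.3] | 45.5 z [51.4 52.7] y [-6.9  6.3] | 48.5 z [51.6 52.7] y [-6.8  6.3] | 51.5 z [51.4 52.8] y [-6.7  6.2] | 54.5 z [51.5 52.8] y [-6.6  6.2] | 57.5 z [51.4 52.8] y [-6.6  6.2] | 60.5 z [51.3 52.8] y [-7.   6.1] | 63.5 z [51.4 52.7] y [-7.   6.1] | 66.5 z [51.5 52.7] y [-6.8  6.1] | 69.5 z [51.7 53. ] y [-5.   4.7] | 72.5 z [51.6 52.9] y [-4.9  4.7] | 75.5 z [51.8 52.8] y [-4.9  4.7] | 78.5 z [51.7 52.7] y [-4.9  4.7] | 81.5 z [51.7 52.7] y [-5.2  4.7] | 84.5 z [51.2 52. ] y [-4.6  4.5] | 
tang end [83.  83.2]
bracket x [72.  86.8] y [-18.3  17.1]
hist y [ 51 181 185 189 191 189 164   0   0   0   0   0  72 184 188 189 177 180
 128   0]
t 18.0 tcp [ 0.6344 -0.1985  0.0315] yaw -1.96 n 1
T [[-0.05, -0.05, 0.49]]
rot [-0.0, 0.0, 0.001]
```

move_arm:
  hand: [0, 0, 0, 0, 0]
  translation:
    - [0, 0, 0.2]
    - [0, 0, 0.15]
    - [0, 0, 0.1]
    - [0, 0, 0.05]
    - [0, 0, 0]
  rotation:
    - [0, 0, 0]
    - [0, 0, 0]
    - [0, 0, 0]
    - [0, 0, 0]
    - [0, 0, 0]

```text
clock: 18.5
tcp_pos: [0.6345, -0.1985, 0.0266]
eef_rot: [-0.0, 1.0, -0.017, -0.0]
force: [0.4, 0.1, -0.7]
width: 0.0244
grasp_force: 59.1
```

move_arm:
  hand: [0, 0, 0]
  translation:
    - [0, 0, 0.1]
    - [0, 0, 0.05]
    - [0, 0, 0]
  rotation:
    - [0, 0, 0]
    - [0, 0, 0]
    - [0, 0, 0]

```text
clock: 18.8
tcp_pos: [0.6348, -0.1988, 0.0261]
eef_rot: [0.0, 1.0, -0.017, 0.0]
force: [-3.4, 0.4, 4.8]
width: 0.0244
grasp_force: 59.8
```

```bash
python3 nest.py pics/w10.png
```

```text
18.8 [ 0.6348 -0.1988  0.0261] [-3.4  0.4  4.8]
-32.5 z [45.4 46.9] y [-13.1  11.6] | -29.5 z [50.8 53.3] y [-12.7  11.6] | -26.5 z [52.1 53.8] y [-12.7  11.4] | -23.5 z [51.7 53.6] y [-12.   11.4] | -20.5 z [50.2 51.7] y [-12.4  11.4] | -17.5 z [50.1 50.8] y [-12.4  11.3] | -14.5 z [50.1 50.8] y [-12.3  11.3] | -11.5 z [49.9 50.8] y [-12.8  11.4] | -8.5 z [49.9 50.8] y [-12.4  11.2] | -5.5 z [50.  50.8] y [-12.5  11.6] | -2.5 z [50.  50.8] y [-12.2  11. ] | 0.5 z [50.  50.8] y [-12.4  10.9] | 3.5 z [50.1 50.8] y [-12.5  10.9] | 6.5 z [50.  50.9] y [-12.2  11.3] | 9.5 z [50.1 50.9] y [-12.5  10.8] | 12.5 z [49.9 50.8] y [-12.8  11.3] | 15.5 z [49.9 50.7] y [-12.5  11.2] | 18.5 z [49.9 50.8] y [-12.3  11.1] | 21.5 z [50.2 53.1] y [-12.7  11.6] | 24.5 z [52.1 53.8] y [-12.1  11. ] | 27.5 z [52.4 53.8] y [-12.3  11.2] | 30.5 z [52.4 53.7] y [-12.5  10.9] | 33.5 z [52.3 53.8] y [-12.4  11.3] | 36.5 z [52.1 53.7] y [-12.3  11.4] | 39.5 z [48.5 53.3] y [-12.2  11.3] | 42.5 z [46.7 47.9] y [-7.3  5.9] | 45.5 z [46.7 47.8] y [-7.3  5.9] | 48.5 z [46.7 47.8] y [-7.2  5.9] | 51.5 z [46.7 47.9] y [-7.1  5.9] | 54.5 z [46.6 47.9] y [-7.   5.8] | 57.5 z [46.9 48.1] y [-7.   5.8] | 60.5 z [46.6 47.9] y [-6.9  5.8] | 63.5 z [46.6 47.9] y [-7.3  5.7] | 66.5 z [46.7 47.9] y [-7.3  5.7] | 69.5 z [47.1 48.1] y [-5.3  4.3] | 72.5 z [47.2 48.1] y [-5.3  4.3] | 75.5 z [47.1 48. ] y [-6.3  4.3] | 78.5 z [47.  48.1] y [-5.3  4.3] | 81.5 z [47. 48.] y [-5.2  4.3] | 84.5 z [46.9 48.3] y [-5.1  4.3] | 
tang end [83.6 83.7]
bracket x [72.  86.8] y [-18.2  17.2]
hist y [ 51 200 198 195 210 204 170   0   0   0   0   0  81 212 206 192 197 192
 143   0]
```

move_arm:
  hand: [0.5, 0.5, 0.5, 0.5, 0.5, 0.5, 0.5, 0.5]
  translation:
    - [0, 0, 0]
    - [0, 0, 0]
    - [0, 0, 0]
    - [0, 0, 0]
    - [0, 0, -1]
    - [0, 0, -2]
    - [0, 0, -3]
    - [0, 0, -4]
  rotation:
    - [0, 0, 0]
    - [0, 0, 0]
    - [0, 0, 0]
    - [0, 0, 0]
    - [0, 0, 0]
    - [0, 0, 0]
    - [0, 0, 0]
    - [0, 0, 0]

```text
clock: 19.65
tcp_pos: [0.6334, -0.198, 0.125]
eef_rot: [-0.001, 1.0, -0.017, -0.002]
force: [0.8, -0.1, 1.1]
width: 0.0427
grasp_force: 0.0
```

move_arm:
  hand: [0.5, 0.5, 0.5, 0.5]
  translation:
    - [3, 0, -4]
    - [2.5, 0, 0]
    - [0, 0, 0]
    - [0, 0, 0]
  rotation:
    - [0, 0, 0]
    - [0, 0, 0]
    - [0, 0, 0]
    - [0, 0, 0]

```text
clock: 20.05
tcp_pos: [0.6893, -0.2002, 0.1652]
eef_rot: [-0.0, 1.0, -0.017, -0.0]
force: [0.2, 0.2, 0.1]
width: 0.0426
grasp_force: 0.0
```

```bash
python3 nest.py pics/w11.png; python3 -c "
import cv2; f=cv2.imread('pics/w11.png'); cv2.imwrite('pics/w11c.png',cv2.resize(f[60:320,220:440],None,fx=2.2,fy=2.2))"
```

```text
20.05 [ 0.6893 -0.2002  0.1652] [0.2 0.2 0.1]
-44.5 z [49.9 50.9] y [-9.  9.] | -41.5 z [49.6 50.9] y [-13.8   7.5] | -38.5 z [52.1 53.7] y [-11.9  12.1] | -35.5 z [52.3 53.7] y [-11.7  11.8] | -32.5 z [52.5 54. ] y [-11.9  12. ] | -29.5 z [51.9 53.5] y [-13.  12.] | -26.5 z [52.1 53.7] y [-12.7  11.7] | -23.5 z [51.5 53.7] y [-12.3  11.5] | -20.5 z [49.8 51.3] y [-12.9  12. ] | -17.5 z [50. 51.] y [-12.4  12. ] | -14.5 z [50.3 50.9] y [-12.7  11.7] | -11.5 z [49.9 51. ] y [-12.5  12. ] | -8.5 z [49.8 50.7] y [-12.6  11.9] | -5.5 z [50.  50.9] y [-12.3  11.7] | -2.5 z [50.  50.8] y [-12.5  11.9] | 0.5 z [50.  50.9] y [-12.1  11.5] | 3.5 z [50.1 51. ] y [-12.4  11.5] | 6.5 z [49.9 50.8] y [-12.3  10.8] | 9.5 z [50.1 50.5] y [-12.3  10.7] | 12.5 z [50. 51.] y [-12.1  10.6] | 15.5 z [50.3 51. ] y [-12.2  10.7] | 18.5 z [50.1 51. ] y [-11.7  10.7] | 21.5 z [50.4 53.1] y [-12.   11.7] | 24.5 z [52.  53.8] y [-12.   11.4] | 27.5 z [52.  53.9] y [-11.4  11.7] | 30.5 z [51.9 54. ] y [-11.9  11.7] | 33.5 z [52.1 53.6] y [-12.9  11.1] | 36.5 z [52.1 53.7] y [-12.9  11.7] | 39.5 z [47.7 53.3] y [-12.   11.6] | 42.5 z [46.5 47.8] y [-6.9  5.8] | 45.5 z [46.8 48.3] y [-6.9  5.8] | 48.5 z [46.9 48.6] y [-6.8  5.8] | 51.5 z [46.9 47.9] y [-6.8  5.8] | 54.5 z [46.5 48.2] y [-6.8  5.8] | 57.5 z [47.  48.1] y [-6.7  5.9] | 60.5 z [46.8 48.1] y [-6.7  5.8] | 63.5 z [46.8 47.9] y [-6.6  5.8] | 66.5 z [46.8 47.9] y [-6.6  5.9] | 69.5 z [47. 48.] y [-6.1  3.9] | 72.5 z [47.1 48.3] y [-4.6  3.9] | 75.5 z [47.1 48. ] y [-4.5  3.9] | 78.5 z [47.  47.8] y [-4.5  3.9] | 81.5 z [47.3 48.1] y [-4.5  3.9] | 84.5 z [42.7 47.9] y [-4.5  4. ] | 
tang end [84.  84.1]
bracket x [72.3 87.1] y [-17.9  16.9]
hist y [ 5 33 34 36 42 39 32  0  0  0  0  0 16 33 34 34 34 46 22  0]
```

View pics/w11c.png

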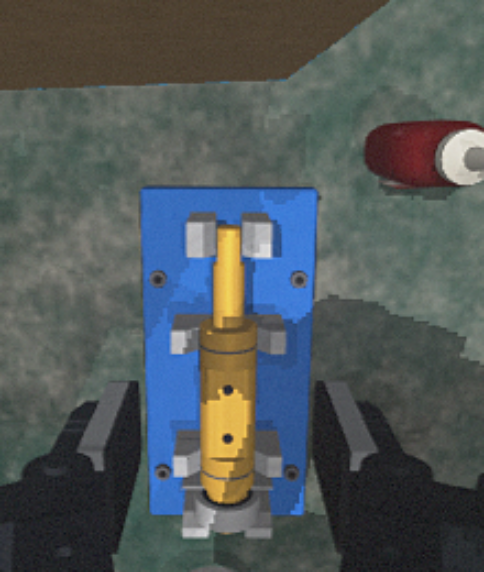

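The crop shows the spindle home in the nest: tang in its slot (~(228,240)), flat up with its two screw holes (~(228,412)), bearing in its pocket (~(226,515)). The flat measures level at 50 mm along its whole length, and the gripper is clear.

```bash
python3 -c "
from plant import bot
print(bot.finish_job())"
```

```text
the job is handed in; nothing more can be done
None
```

The gold spindle lies home in the blue nest, flat up, tang in its slot and bearing in its pocket; it was first rolled square in the vee rest and left there over a second, and the job was handed in at about 20 s.

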